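# Load the stripped spindle parts into the wash basket

### The job

Load the four stripped spindle parts into the wash basket, each upright and fully home on the seat that fits it: the sleeve bush down over the tall stepped post with the small spacer ring above it on the post's shoulder, the flat ring on the low ring seat, and the collet holder shank down in the cup. Lower the heavy bush and collet holder gently rather than dropping them, and leave the grease pot where it stands.

Things in the scene. Friction and masses are not known exactly. Their poses are not given: they have to be found in the camera images.
- sleeve_bush: Worn sleeve bush: rust-brown upright tube with a copper-coloured liner, 52 mm outside diameter, 84 mm tall, bore 33 mm, about 0.74 kg. Stands loose on the bench. Origin: centre of its underside; z axis up its bore.
- spacer_ring: Small bronze spacer ring lying flat on the bench, 38 mm outside diameter, 12 mm thick, bore 19.4 mm, 0.05 kg. Origin: centre of its underside; z up.
- flat_ring: Thin rust-marked steel ring lying flat on the bench, 58 mm outside diameter, 9 mm thick, bore 39.6 mm, 0.1 kg. Origin: centre of its underside; z up.
- collet_holder: Steel collet tool holder standing on its shank on the bench, 128 mm tall, about 0.78 kg. From below: shank 47 mm diameter, 30 mm long, narrower at its end; flange 63 mm diameter from 30 to 68 mm; nut 46 mm diameter from 68 mm to the top, the place to grip. Origin: centre of the underside of the shank; z up.
- stepped_post: Fixed seat in the wash basket for bush and spacer: white round foot 72 mm wide, 14 mm high, with a steel post. Lower step 26 mm diameter up to 107 mm above the origin, where its flat shoulder carries the spacer; above it a 17 mm pilot, coned tip at 130 mm. The bush stands on the foot; with the spacer on, it can no longer go on. Origin: centre of the underside, 42 mm above the bench; z up.
- ring_seat: Seat in the wash basket for the flat ring: white round pedestal, foot 72 mm diameter and 6 mm high, then 52 mm diameter up to 24 mm above the origin, where the ring rests round a short steel pilot with a coned top (33 mm diameter, ending 44 mm above the origin). Fixed. Origin: centre of its underside, on the basket floor 42 mm above the bench; z up.
- holder_cup: Fixed seat in the wash basket for the collet holder: white cup, 74 mm outside diameter (83 mm at the foot), 44 mm high, bore 53 mm, 34 mm deep. The flange rests on the rim, the shank end then 14 mm above the origin. The basket: wire, 117 x 363 mm, on legs, rim 57 mm above the bench, its three seats in a row 118 mm apart. Origin: centre of the underside on its floor, 42 mm above the bench.
- grease_pot: Bystander: grease pot with a green lid, 63 mm diameter, 54 mm tall, loose on the bench beyond the basket, to be left alone. Origin: centre of its underside.

How it is judged:
By the outcome, as a careful person would: the job done as asked, in the order asked, and still so for the second after the job is handed in, with the robot touching nothing.
It also fails if it takes over 96 s, if anything falls off the work surface, if the arm or the gripper's body presses on something with over 40 N, if the wrist force passes 120 N, or if a joint passes its speed limit or range.

### The arm

A 7-joint arm with a two-finger parallel gripper is mounted at the origin on the work surface; the furniture and walls round the work are solid. World frame = base frame: x ahead of the robot, y to its left, z up, the work surface at z = 0. Lengths are in mm, angles in rad, forces in N, time in s.
With the tool pointing down it reaches from about 400 to 875 mm from the base axis. Payload 4.4 kg.
Tool frame: the origin (TCP) lies at the very end of the fingers, on their centre line; the grasp point (between the pads) lies 19 mm behind it; z points along the fingers, y is the direction in which the jaws open and shut (so a half turn about z gives the same grasp; the last joint's range is limited). The gripper opens to 85 mm and grips with 20 to 120 N. Pads are 22 mm wide; open, the fingers measure 114 mm over their backs; the gripper's body (76 mm by 85 mm) begins 54 mm behind the grasp point. The pads swing forward as they close: fully open they stand 13 mm farther back than shut.
Start: joints at [-0.066, 0.628, 0.038, 1.517, -0.027, 0.996, -0.02], TCP at [650.014, 0.027, 231.313] pointing down, gripper open.
Joint ranges: [-3.06, 3.06], [-0.37, 2.12], [-1.25, 1.32], [0.18, 2.47], [-1.1, 4.24], [0.23, 1.98], [-2.94, 2.94]. Speed limits (rad/s): [2.57, 2.57, 3.14, 3.14, 3.14, 3.14, 3.14].

### API

Orientations are given as [roll, pitch, yaw] about the fixed x, y, z axes, in that order (R = Rz(yaw) Ry(pitch) Rx(roll)).
In Python, from cell import ctrl gives the robot as it stands. The module is installed in compiled form; this text tells all that it offers.
- The arm moves only by the shell command python3 -m jog 'ROWS'. ROWS is text: rows parted by semicolons, each of 7 numbers parted by spaces: the shift along the tool's x, y, z in mm, then the turn, a rotation vector about the tool's x, y, z in degrees, then the opening, from -1 (shut) to 1 (fully open). In form: x y z wx wy wz claw; .... A call has 1 to 8 rows; each row is the pose to reach, as a shift and turn from the pose commanded when the call began, along the tool's axes at that moment; what a row does not reach only later rows make up. A row lasts 1/8 s, in which the tool goes at most 62.5 mm and 10.7 degrees, less where a joint would pass 70% of its speed; a pose out of reach is approached as far as the arm can. A call with a gripper value outside its range is refused whole. The fingers move at their own pace and stop on an object; the grip force is fixed at half the most. Time passes only in rows, so rows that repeat a pose let the fingers close. It gives the time, the measured TCP pose, the force and the opening at its end, in the units of the state.
- ctrl.read_state(): the state, without advancing time (a new reading comes with each control period).
- ctrl.get_image(name): name is "scene" or "side" or "wrist"; returns a dict with "image" (384x512x3 uint8, red, green, blue), "z_map" (384x512 float32, mm along the optical axis (not along the pixel's ray), 0 where there is no reading), "vertical_fov" (degrees; the focal length in pixels is half the picture's height over the tangent of half this angle, whatever the lens; pixels are square), "cx", "cy" (the principal point, pixels), "extrinsics" (4x4, takes a point from world to camera coordinates); the wrist camera has in their place "hand_eye" (4x4, takes a point from camera to tool coordinates, whose origin is the TCP and whose axes are the flange's). Camera axes: x right, y down, z forward; pixel columns grow to the right and rows downward; lengths in mm; the calibration is good to about 2 mm. A picture is of the moment at which its call begins: read the wrist's pose just before it.
- ctrl.finish_job(): hands the job in, once; it reports no verdict.
The state is a dict: "clock": time; "qpos": joint angles; "qd": joint speeds; "tau": joint torques, N m; "eef_pos": TCP position; "tool_rot": TCP orientation; "force": force on the tool from outside, world axes, zero at the start; "torque": the same for the moment, N m; "width": finger opening in mm.
Only numpy, scipy, OpenCV 4.12 (cv2) and the standard library are available. Lean on these libraries where they do the work, as an engineer would, in place of code of your own. Each camera call takes 0.05 s, during which the arm holds its last target.

## Working session

There is one attempt and no reset: what is moved stays moved. The work goes in short steps, Python scripts to look and compute and a shell command to move; the robot and the scene stay as the last step left them, time stands still between calls to the robot, and variables do not carry over. Pictures are saved under pics/ and viewed, and the job is handed in when it is done.

```bash
mkdir -p pics; ls
cat > h.py <<'E'
import numpy as np, cv2
from cell import ctrl
from scipy.spatial.transform import Rotation as Ro
def K(im):
    h=im["image"].shape[0]; f=h/2/np.tan(np.radians(im["vertical_fov"])/2); return f,im["cx"],im["cy"]
def T_wc(im,st=None):
    """camera->world"""
    if "extrinsics" in im: return np.linalg.inv(np.array(im["extrinsics"]))
    T=np.eye(4); T[:3,:3]=Ro.from_euler('xyz',st["tool_rot"]).as_matrix(); T[:3,3]=st["eef_pos"]
    return T@np.array(im["hand_eye"])
def cloud(im,T):
    f,cx,cy=K(im); z=im["z_map"]; v,u=np.indices(z.shape)
    P=np.stack([(u-cx)/f*z,(v-cy)/f*z,z],-1)
    W=P@T[:3,:3].T+T[:3,3]; W[z<=0]=np.nan; return W
def ray(im,T,u,v,h):
    f,cx,cy=K(im); d=T[:3,:3]@np.array([(u-cx)/f,(v-cy)/f,1]); o=T[:3,3]; return o+d*(h-o[2])/d[2]
def proj(im,T,p):
    f,cx,cy=K(im); c=np.linalg.inv(T)@np.append(p,1); return c[0]/c[2]*f+cx,c[1]/c[2]*f+cy
def save(im,n): cv2.imwrite("pics/"+n+".png",cv2.cvtColor(im["image"],cv2.COLOR_RGB2BGR))
E
python3 - <<'E'
from h import *
for n in ("scene","side","wrist"):
    st=ctrl.read_state(); im=ctrl.get_image(n); save(im,n+"0"); T=T_wc(im,st); print(n,K(im),T.round(3).tolist(), (im["z_map"]>0).mean())
    np.savez("/tmp/%s0.npz"%n,**{k:v for k,v in im.items()},T=T)
print(st)
E
```

```text
pics
scene (np.float64(353.4233599653949), 252.95745099937028, 192.0976479315823) [[0.509, -0.499, 0.701, 5.266], [-0.861, -0.293, 0.416, -572.433], [-0.003, -0.816, -0.579, 562.88], [0.0, 0.0, 0.0, 1.0]] 0.995758056640625
side (np.float64(409.95524410258804), 258.66155749295353, 189.79592543350492) [[0.914, -0.283, 0.29, 316.785], [-0.405, -0.599, 0.691, -866.197], [-0.022, -0.749, -0.662, 648.206], [0.0, 0.0, 0.0, 1.0]] 0.9959716796875
wrist (np.float64(276.590153413846), 248.7117252780203, 194.9376848206297) [[1.0, 0.0, -0.001, 649.766], [-0.0, -0.945, -0.327, 84.839], [-0.001, 0.327, -0.945, 372.823], [0.0, 0.0, 0.0, 1.0]] 0.9959564208984375
{'clock': 0.1, 'qpos': array([-0.06581153,  0.62922657,  0.03844556,  1.51829511, -0.02695598,
        0.9963346 , -0.01997939]), 'qd': array([ 0.00076346, -0.00226593,  0.00114359, -0.00080985, -0.00215347,
        0.00276587,  0.00023992]), 'tau': array([ 3.65140630e-03, -5.64529252e+01,  1.23032581e+00, -1.93971133e+01,
        1.11524854e-02,  5.46943455e-03, -1.37002465e-05]), 'eef_pos': array([6.49415506e+02, 2.38730153e-02, 2.30489963e+02]), 'tool_rot': array([-3.13984776e+00,  5.44749820e-05,  1.57085120e+00]), 'force': array([ 0.24166512, -0.13429846, -0.20396471]), 'torque': array([-0.05708812,  0.0341706 , -0.03510266]), 'width': 85.29532414112929}
```

View pics/scene0.png

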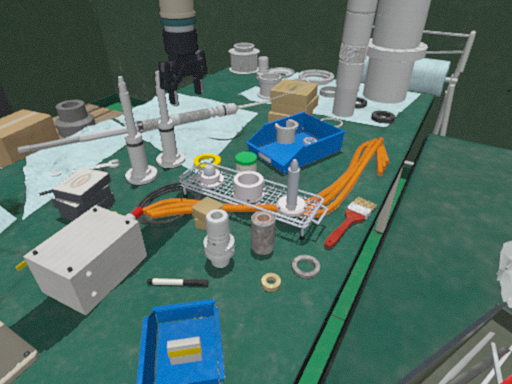

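View pics/side0.png

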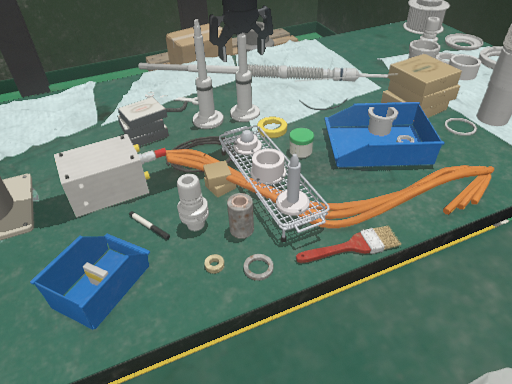

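View pics/wrist0.png

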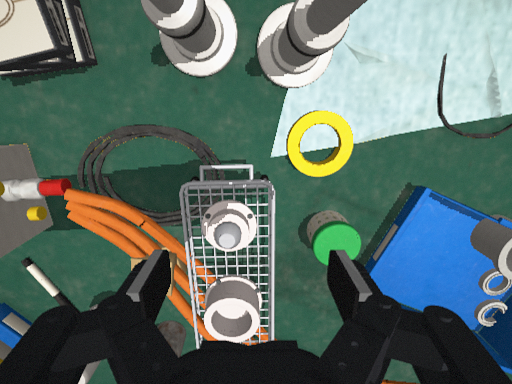

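```bash
cat >> h.py <<'E'
def fitc(P):
    from scipy.optimize import least_squares
    r=least_squares(lambda q:np.hypot(P[:,0]-q[0],P[:,1]-q[1])-q[2],[*P.mean(0)[:2],25],loss='soft_l1',f_scale=1)
    return r.x
def load(n): 
    d=np.load("/tmp/%s.npz"%n); im={k:(d[k] if d[k].ndim else float(d[k])) for k in d.files}; return im,d["T"]
E
python3 - <<'E'
from h import *
for n,rois in (("scene0",dict(bush=(245,205,280,258),spacer=(258,270,286,294),flat=(288,252,324,282),holder=(200,205,238,270),post=(276,155,312,218),cup=(232,168,266,205),ring=(193,160,225,190),pot=(234,150,260,172))),
 ("side0",dict(bush=(225,190,258,242),spacer=(202,252,226,275),flat=(240,250,276,282),holder=(174,172,212,232),post=(276,152,312,215),cup=(248,148,288,185),ring=(232,128,262,158),pot=(286,128,316,158)))):
    im,T=load(n); W=cloud(im,T); 
    m=W[330:,300:]; 
    for k,(a,b,c,d) in rois.items():
        Q=W[b:d,a:c].reshape(-1,3); Q=Q[~np.isnan(Q[:,0])]
        h,e=np.histogram(Q[:,2],bins=np.arange(-10,200,4)); 
        print(n,k,{int(e[i]):int(h[i]) for i in range(len(h)) if h[i]>12})
E
```

```text
scene0 bush {-2: 603, 2: 39, 6: 28, 10: 35, 14: 30, 18: 27, 22: 31, 26: 32, 30: 36, 34: 31, 38: 56, 42: 82, 46: 99, 50: 105, 54: 98, 58: 40, 62: 38, 66: 45, 70: 47, 74: 54, 78: 52, 82: 232}
scene0 spacer {-2: 407, 2: 46, 6: 47, 10: 164}
scene0 flat {-2: 721, 2: 79, 6: 236, 10: 34}
scene0 holder {-2: 726, 2: 48, 6: 26, 10: 29, 14: 21, 18: 23, 30: 27, 34: 44, 38: 73, 42: 81, 46: 44, 50: 86, 54: 199, 58: 151, 62: 99, 66: 32, 70: 34, 74: 45, 78: 24, 82: 25, 86: 57, 90: 17, 94: 27, 98: 41, 102: 37, 106: 38, 110: 42, 114: 56, 118: 53, 122: 76, 126: 166}
scene0 post {-2: 654, 2: 121, 6: 26, 10: 38, 14: 50, 18: 71, 22: 41, 26: 33, 30: 40, 34: 36, 38: 111, 42: 96, 46: 56, 50: 88, 54: 316, 58: 21, 62: 16, 66: 13, 70: 18, 74: 15, 78: 14, 82: 16, 86: 16, 90: 15, 94: 19, 98: 15, 102: 14, 106: 17, 110: 17, 114: 14, 118: 18, 122: 13, 126: 21, 130: 21, 134: 16, 138: 17, 142: 15, 146: 34, 150: 16, 158: 16, 162: 15}
scene0 cup {-2: 172, 18: 15, 22: 20, 26: 20, 30: 17, 38: 47, 42: 46, 46: 102, 50: 65, 54: 98, 58: 53, 62: 58, 66: 70, 70: 60, 74: 68, 78: 72, 82: 139, 86: 105}
scene0 ring {-2: 136, 2: 37,
[... 878 characters left out ...]
42: 114, 46: 80, 50: 111, 54: 396, 58: 98, 62: 32, 66: 31, 70: 35, 74: 26, 78: 35, 82: 47, 86: 74, 90: 13, 94: 25, 98: 16, 102: 19, 106: 22, 110: 20, 114: 15, 118: 20, 122: 22, 126: 20, 130: 19, 134: 19, 138: 22, 142: 21, 146: 33, 150: 27, 154: 15, 158: 17, 162: 18, 166: 16, 170: 13}
side0 cup {-2: 123, 2: 55, 38: 72, 42: 69, 46: 138, 50: 105, 54: 108, 58: 88, 62: 64, 66: 69, 70: 73, 74: 79, 78: 75, 82: 111, 86: 209}
side0 ring {-2: 76, 2: 50, 14: 17, 38: 56, 42: 60, 46: 137, 50: 65, 54: 67, 58: 29, 62: 39, 66: 89, 70: 22, 74: 25, 78: 38, 82: 38, 86: 61}
side0 pot {-2: 196, 2: 77, 6: 26, 10: 30, 14: 28, 18: 32, 22: 23, 26: 30, 30: 34, 34: 21, 38: 29, 42: 22, 46: 37, 50: 56, 54: 235, 170: 13}
```

```bash
cat >> h.py <<'E'
def topc(Q,z0,z1):
    p=Q[(Q[:,2]>z0)&(Q[:,2]<z1)]; m=np.median(p[:,:2],0); p=p[np.hypot(*(p[:,:2]-m).T)<60]
    (c,r)=cv2.minEnclosingCircle(p[:,:2].astype(np.float32)); return np.round(c,1),round(r,1),len(p)
def wallc(Q,z0,z1,R,c0):
    from scipy.optimize import least_squares
    p=Q[(Q[:,2]>z0)&(Q[:,2]<z1)]; p=p[np.abs(np.hypot(*(p[:,:2]-c0).T)-R)<8]
    r=least_squares(lambda q:np.hypot(p[:,0]-q[0],p[:,1]-q[1])-R,c0,loss='soft_l1',f_scale=.7)
    return r.x.round(1),round(float(np.abs(r.fun).mean()),2),len(p)
E
cat > m1.py <<'E'
from h import *
sp=dict(bush=((81,90),(8,76),26),spacer=((9.5,16),(2,9),19),flat=((7,13),(1,7),29),holder=((124,134),(75,122),23),cup=((83,92),(62,82),37),ring=((63,70),(50,62),26),post=((144,152),(70,142),13),pot=((52,60),(8,46),31.5))
for n,rois in (("scene0",dict(bush=(245,205,280,258),spacer=(258,270,286,294),flat=(288,252,324,282),holder=(200,205,238,270),post=(276,155,312,218),cup=(232,168,266,205),ring=(193,160,225,190),pot=(234,150,260,172))),
 ("side0",dict(bush=(225,190,258,242),spacer=(202,252,226,275),flat=(240,250,276,282),holder=(174,172,212,232),post=(276,152,312,215),cup=(248,148,288,185),ring=(232,128,262,158),pot=(286,128,316,158)))):
    im,T=load(n); W=cloud(im,T)
    for k,(a,b,c,d) in rois.items():
        Q=W[b:d,a:c].reshape(-1,3); Q=Q[~np.isnan(Q[:,0])]
        t,w,R=sp[k]; a=topc(Q,*t); print(n,k,a,wallc(Q,*w,R,a[0]))
E
python3 m1.py
```

```text
scene0 bush (array([ 513.6, -293.8]), 26.4, 244) (array([ 514.4, -293.2]), 0.64, 540)
scene0 spacer (array([ 428.5, -360.9]), 19.3, 175) (array([ 428.6, -360.4]), 1.51, 56)
scene0 flat (array([ 504.3, -403. ]), 29.9, 247) (array([ 504. , -403.3]), 3.11, 113)
scene0 holder (array([ 426.6, -238.4]), 21.7, 211) (array([ 429.1, -236.6]), 0.71, 411)
scene0 post (array([ 627.2, -307.9]), 13.1, 51) (array([ 628.4, -306.8]), 0.7, 296)
scene0 cup (array([ 625.5, -188.7]), 38.2, 228) (array([ 625.8, -188.8]), 0.8, 202)
scene0 ring (array([620.9, -71.7]), 27.1, 106) (array([623. , -71.2]), 1.32, 79)
scene0 pot (array([762.4, -98.3]), 31.9, 187) (array([764.5, -95.8]), 1.01, 157)
side0 bush (array([ 513.4, -292.6]), 26.8, 296) (array([ 514.5, -291.8]), 0.67, 570)
side0 spacer (array([ 429.3, -359.5]), 19.4, 193) (array([ 429.3, -359.9]), 2.68, 69)
side0 flat (array([ 505.9, -402.1]), 30.1, 321) (array([ 505.2, -402.9]), 3.58, 188)
side0 holder (array([ 427.1, -237.7]), 22.2, 214) (array([ 428.4, -235.1]), 0.89, 405)
side0 post (array([ 627.8, -307. ]), 12.7, 66) (array([ 628.5, -305.1]), 0.71, 340)
side0 cup (array([ 626.3, -188.2]), 38.9, 300) (array([ 625.6, -187.2]), 0.93, 226)
side0 ring (array([623.2, -71.9]), 27.3, 122) (array([622.6, -69.3]), 2.18, 105)
side0 pot (array([761.4, -95.4]), 32.4, 274) (array([764.2, -93.2]), 1.11, 259)
```

```bash
cat >> h.py <<'E'
def tipz(im):
    T=np.array(im["hand_eye"]) ; W=cloud(im,T).reshape(-1,3); W=W[~np.isnan(W[:,0])]
    m=(np.abs(W[:,0])<16)&(np.abs(W[:,1])<62)&(W[:,2]<25)&(W[:,2]>-60); p=W[m]
    for s in (1,-1):
        q=p[p[:,1]*s>0]
        if len(q)<5: print('none',s); continue
        print('side',s,'n',len(q),'z max',np.percentile(q[:,2],[90,99,100]).round(1),'y range',np.percentile(q[:,1],[1,99]).round(1),'x',np.percentile(q[:,0],[1,99]).round(1))
E
python3 - <<'E'
from h import *
im,T=load("wrist0"); print(np.array(im["hand_eye"]).round(3)); tipz(im)
W=cloud(im,T)
# check wrist cloud vs others
Q=W[175:258,195:262].reshape(-1,3);Q=Q[~np.isnan(Q[:,0])]; print('ring',topc(Q,63,70),topc(Q,83,88))
Q=W[268:345,195:268].reshape(-1,3);Q=Q[~np.isnan(Q[:,0])]; print('cup',topc(Q,83,92))
Q=W[210:270,305:365].reshape(-1,3);Q=Q[~np.isnan(Q[:,0])]; print('pot',topc(Q,52,60))
E
```

```text
[[-0.00000e+00 -9.45000e-01 -3.27000e-01  8.48070e+01]
 [ 1.00000e+00 -1.00000e-03  0.00000e+00  1.06000e-01]
 [-1.00000e-03 -3.27000e-01  9.45000e-01 -1.42338e+02]
 [ 0.00000e+00  0.00000e+00  0.00000e+00  1.00000e+00]]
side 1 n 2788 z max [-21.8 -14.7 -12.4] y range [42.3 60.8] x [-9.5 14.5]
side -1 n 2791 z max [-21.6 -14.4 -12.3] y range [-60.8 -42.3] x [-9.3 14.5]
ring (array([623.7, -70.1]), 26.1, 690) (array([623.1, -69.2]), 11.6, 253)
cup (array([ 626.6, -187.5]), 37.4, 1020)
pot (array([764. , -95.2]), 31.4, 1241)
```

```bash
python3 -m jog '-200 -170 0 0 0 0 0; -200 -170 0 0 0 0 0; -200 -170 0 0 0 0 0; -200 -170 0 0 0 0 0; -200 -170 0 0 0 0 0; -200 -170 0 0 0 0 0; -200 -170 0 0 0 0 0; -200 -170 0 0 0 0 0'
python3 - <<'E'
from h import *
st=ctrl.read_state(); im=ctrl.get_image("wrist"); save(im,"w1"); T=T_wc(im,st); np.savez("/tmp/w1.npz",**im,T=T)
print(st["eef_pos"],st["tool_rot"],st["width"],st["clock"]); tipz(im)
E
```

```text
clock: 1.15
eef_pos: [481.2, -198.4, 231.1]
tool_rot: [3.141, -0.001, 1.574]
force: [-0.5, -0.3, 0.5]
width: 42.9
[ 481.17423194 -198.37263568  231.13582278] [ 3.14123829e+00 -6.66276553e-04  1.57375852e+00] 42.906001081527585 1.15
side 1 n 5009 z max [-20.5  -6.4  -0.7] y range [21.2 54. ] x [-9.7 14.4]
side -1 n 5022 z max [-20.7  -6.2  -0.6] y range [-53.9 -21.1] x [-9.7 14.6]
```

View pics/w1.png

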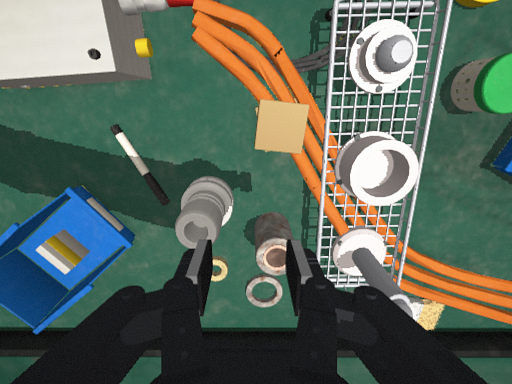

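Run:
```python
from h import *
im,T=load("w1"); W=cloud(im,T)
for k,(a,b,c,d),t in (("bush",(254,240,290,278),(82,88)),("spacer",(206,256,232,284),(9.5,16)),("flat",(244,272,286,308),(6.5,13)),("holder",(172,205,214,250),(125,132)),("holderfl",(172,170,240,250),(60,72)),("post",(330,220,420,312),(144,152)),("postfoot",(325,220,420,280),(54,57.5)),("cup",(330,125,422,210),(83,92)),("ring",(345,18,420,92),(64,69)),):
    Q=W[b:d,a:c].reshape(-1,3);Q=Q[~np.isnan(Q[:,0])]; print(k,topc(Q,*t), np.median(Q[(Q[:,2]>t[0])&(Q[:,2]<t[1])][:,2]).round(1))
Q=W[220:312,330:420].reshape(-1,3);Q=Q[~np.isnan(Q[:,0])];print(wallc(Q,70,142,13,np.array([628.,-306])), Q[:,2].max())
```

```text
bush (array([ 514.2, -292.5]), 25.3, 574) 83.2
spacer (array([ 429.6, -359.3]), 19.5, 197) 11.5
flat (array([ 505.9, -401.9]), 29.8, 502) 8.4
holder (array([ 428.5, -235.1]), 21.0, 710) 127.5
holderfl (array([ 429.8, -235.1]), 31.0, 577) 61.6
post (array([ 630.2, -301.1]), 11.9, 179) 148.5
postfoot (array([ 641.1, -296.7]), 47.4, 1230) 55.8
cup (array([ 625.8, -187.9]), 36.9, 1788) 85.6
ring (array([623.2, -70.5]), 26.0, 1187) 65.7
(array([ 629.2, -306.4]), 0.36, 935) 298.0627019651484
```

```bash
python3 -m jog '-92.6 34.3 0 0 0 0 1; -92.6 34.3 0 0 0 0 1; -92.6 34.3 0 0 0 0 1; -92.6 34.3 60 0 0 0 1; -92.6 34.3 110 0 0 0 1; -92.6 34.3 110 0 0 0 1;-92.6 34.3 110 0 0 0 1'
python3 - <<'E'
from h import *
st=ctrl.read_state(); im=ctrl.get_image("wrist"); save(im,"w2"); T=T_wc(im,st); np.savez("/tmp/w2.npz",**im,T=T)
print(st["eef_pos"],st["tool_rot"],st["width"],st["clock"],st["force"]); tipz(im)
E
```

```text
clock: 2.08
eef_pos: [515.7, -292.2, 122.9]
tool_rot: [3.139, 0.001, 1.572]
force: [0.0, -0.5, 1.3]
width: 85.6
[ 515.66729101 -292.1694672   122.8990648 ] [3.13947747e+00 6.20271543e-04 1.57199598e+00] 85.57504702464843 2.075 [ 0.01559924 -0.49294261  1.29953493]
side 1 n 2799 z max [-21.7 -14.7 -12.5] y range [42.3 60.9] x [-9.4 14.4]
side -1 n 2783 z max [-21.7 -14.7 -12.1] y range [-60.7 -42.3] x [-9.2 14.4]
```

View pics/w2.png

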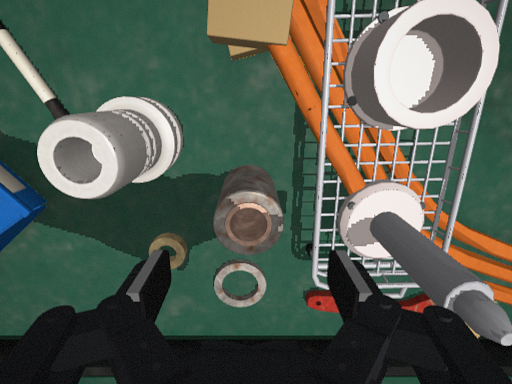

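```bash
python3 -m jog '0 0 0 0 0 0 0.5; 0 0 0 0 0 0 0.5; 0 0 30 0 0 0 0.5; 0 0 55 0 0 0 0.5; 0 0 69.5 0 0 0 0.5; 0 0 69.5 0 0 0 0.5; 0 0 69.5 0 0 0 0.5'
python3 - <<'E'
from h import *
st=ctrl.read_state(); im=ctrl.get_image("wrist"); save(im,"w3"); T=T_wc(im,st)
print(st["eef_pos"],st["tool_rot"],st["width"],st["clock"],st["force"]); tipz(im)
E
```

```text
clock: 3.0
eef_pos: [515.0, -293.0, 52.7]
tool_rot: [3.14, 0.001, 1.571]
force: [-0.6, -0.5, 1.1]
width: 64.4
[ 514.97729981 -292.95185941   52.68539626] [3.14017807e+00 7.05026016e-04 1.57067606e+00] 64.40424409777316 3.0 [-0.61362274 -0.53508289  1.08047396]
side 1 n 7475 z max [-3.8 12.  24.6] y range [ 0.8 59.8] x [-14.7  15.5]
side -1 n 6871 z max [-14.2   5.7  24.1] y range [-59.6  -0.8] x [-14.8  15.4]
```

View pics/w3.png

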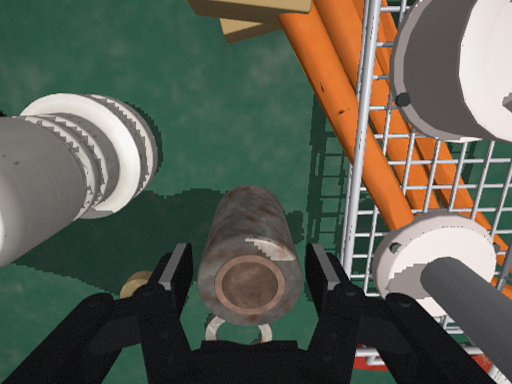

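```bash
python3 -m jog '0 0 0 0 0 0 -1; 0 0 0 0 0 0 -1; 0 0 0 0 0 0 -1; 0 0 0 0 0 0 -1; 0 0 -10 0 0 0 -1; 0 0 -20 0 0 0 -1; 0 0 -20 0 0 0 -1'
python3 - <<'E'
from h import *
st=ctrl.read_state(); im=ctrl.get_image("wrist"); save(im,"w4"); T=T_wc(im,st)
print(st["eef_pos"],st["tool_rot"],st["width"],st["clock"],st["force"])
E
```

```text
clock: 3.92
eef_pos: [514.8, -292.8, 72.7]
tool_rot: [3.14, 0.001, 1.571]
force: [0.3, 0.1, -5.9]
width: 49.6
[ 514.76687279 -292.84787193   72.66488186] [3.14022056e+00 7.20976042e-04 1.57075236e+00] 49.60891063696981 3.925 [ 0.26884136  0.07312023 -5.91300643]
```

View pics/w4.png

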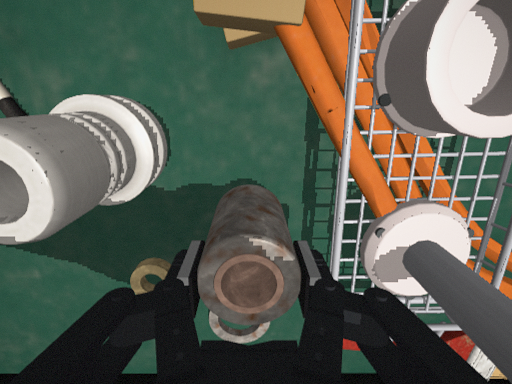

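```bash
python3 -m jog '0 0 -45 0 0 0 -1; 0 0 -90 0 0 0 -1; 0 0 -140 0 0 0 -1; 0 0 -170 0 0 0 -1; -6 50 -170 0 0 0 -1; -13 90 -170 0 0 0 -1; -13 114 -170 0 0 0 -1;-13 114 -170 0 0 0 -1'; python3 -m jog '0 0 0 0 0 0 -1;0 0 0 0 0 0 -1'
python3 - <<'E'
from h import *
for n in ("scene","side","wrist"):
    st=ctrl.read_state(); im=ctrl.get_image(n); save(im,n+"5"); T=T_wc(im,st); np.savez("/tmp/%s5.npz"%n,**im,T=T)
print(st["eef_pos"],st["tool_rot"],st["width"],st["clock"],st["force"])
a=[cv2.imread("pics/%s5.png"%n)[100:300,130:400] for n in ("scene","side")]
cv2.imwrite("pics/c5.png",cv2.resize(np.hstack(a),None,fx=1.45,fy=1.45))
E
```

```text
clock: 4.97
eef_pos: [629.6, -304.0, 240.0]
tool_rot: [-3.141, -0.002, 1.573]
force: [-0.6, -0.4, -5.9]
width: 49.6
clock: 5.22
eef_pos: [627.1, -306.0, 241.6]
tool_rot: [-3.14, -0.0, 1.57]
force: [-0.3, -0.1, -5.7]
width: 49.6
[ 627.55744987 -305.90957824  241.98654722] [-3.14122530e+00  6.74137268e-05  1.56998326e+00] 49.63632239966368 5.325 [ 0.77204325  0.51795317 -6.85068902]
```

View pics/c5.png

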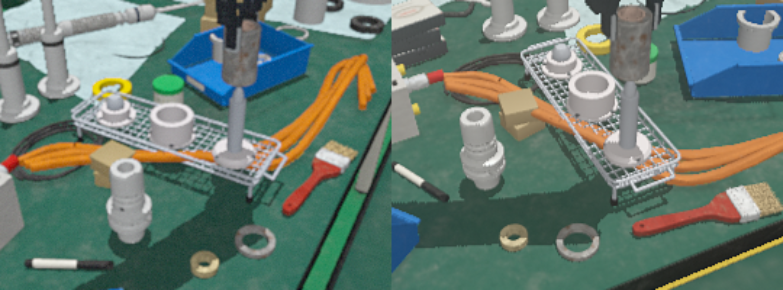

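View pics/wrist5.png

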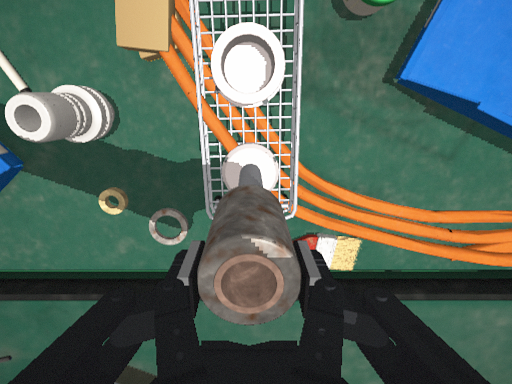

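```bash
cat > m5.py <<'E'
from h import *
import sys
for n in sys.argv[1:]:
    im,T=load(n); Q=cloud(im,T).reshape(-1,3);Q=Q[~np.isnan(Q[:,0])]
    Q=Q[np.hypot(Q[:,0]-628,Q[:,1]+306)<60]
    print(n,'post',wallc(Q,70,142,13,np.array([628.5,-306.])),'bush',wallc(Q,192,212,26,np.array([628.,-306.])),'bushhi',wallc(Q,215,232,26,np.array([628.,-306.])))
    b=Q[(np.hypot(Q[:,0]-628,Q[:,1]+306)>19)&(np.hypot(Q[:,0]-628,Q[:,1]+306)<30)]
    h,e=np.histogram(b[:,2],bins=np.arange(150,290,4)); print(dict(zip(e[:-1].astype(int).tolist(),h.tolist())))
E
python3 m5.py scene5 side5
```

```text
scene5 post (array([ 628.4, -307. ]), 0.75, 292) bush (array([ 626.3, -306.5]), 0.7, 207) bushhi (array([ 626.2, -306.6]), 0.68, 179)
{150: 0, 154: 0, 158: 0, 162: 0, 166: 0, 170: 0, 174: 0, 178: 0, 182: 0, 186: 6, 190: 45, 194: 41, 198: 38, 202: 44, 206: 40, 210: 40, 214: 35, 218: 50, 222: 40, 226: 41, 230: 43, 234: 46, 238: 37, 242: 30, 246: 23, 250: 23, 254: 29, 258: 23, 262: 30, 266: 26, 270: 74, 274: 19, 278: 19, 282: 16}
side5 post (array([ 628.5, -305.2]), 0.67, 336) bush (array([ 626.6, -304.8]), 0.69, 243) bushhi (array([ 626.4, -304.8]), 0.7, 220)
{150: 0, 154: 0, 158: 0, 162: 0, 166: 0, 170: 0, 174: 0, 178: 0, 182: 0, 186: 6, 190: 42, 194: 51, 198: 46, 202: 49, 206: 50, 210: 52, 214: 46, 218: 50, 222: 52, 226: 53, 230: 51, 234: 55, 238: 47, 242: 50, 246: 49, 250: 52, 254: 51, 258: 56, 262: 61, 266: 60, 270: 142, 274: 26, 278: 20, 282: 24}
```

```bash
python3 -m jog '-0.4 2 0 0 0 0 -1;-0.4 2 10 0 0 0 -1;-0.4 2 25 0 0 0 -1;-0.4 2 40 0 0 0 -1;-0.4 2 40 0 0 0 -1'; python3 -m jog '0 0 15 0 0 0 -1;0 0 35 0 0 0 -1;0 0 55 0 0 0 -1;0 0 75 0 0 0 -1;0 0 84 0 0 0 -1;0 0 87 0 0 0 -1;0 0 87 0 0 0 -1;0 0 87 0 0 0 -1'
```

```text
clock: 6.0
eef_pos: [628.8, -305.2, 199.1]
tool_rot: [-3.137, -0.002, 1.571]
force: [-1.0, 0.4, -6.6]
width: 50.0
clock: 7.0
eef_pos: [630.9, -306.2, 115.7]
tool_rot: [3.14, 0.001, 1.571]
force: [-0.1, 0.8, -6.8]
width: 50.1
```

```bash
python3 -m jog '0 -1 2 0 0 0 -1;0 -1 4 0 0 0 -1;0 -1 5 0 0 0 -1;0 -1 5 0 0 0 -1'; python3 -m jog '0 0 1 0 0 0 -1;0 0 1 0 0 0 -1'
python3 - <<'E'
from h import *
for n in ("scene","side"):
    st=ctrl.read_state(); im=ctrl.get_image(n); save(im,n+"6"); T=T_wc(im,st); np.savez("/tmp/%s6.npz"%n,**im,T=T)
    Q=cloud(im,T).reshape(-1,3);Q=Q[~np.isnan(Q[:,0])]; b=Q[(np.hypot(Q[:,0]-628.4,Q[:,1]+306)<29)]
    print(wallc(b,65,100,26,np.array([628.,-306])), np.percentile(b[np.abs(np.hypot(b[:,0]-628.4,b[:,1]+306)-26)<2.5][:,2],[1,2,5,95,99]))
print(st["eef_pos"],st["width"],st["force"])
a=[cv2.imread("pics/%s6.png"%n)[100:300,130:400] for n in ("scene","side")]
cv2.imwrite("pics/c6.png",cv2.resize(np.hstack(a),None,fx=1.45,fy=1.45))
E
```

```text
clock: 7.5
eef_pos: [629.3, -306.0, 109.8]
tool_rot: [-3.141, -0.0, 1.571]
force: [0.7, 0.3, -5.6]
width: 50.1
clock: 7.75
eef_pos: [629.4, -306.2, 109.5]
tool_rot: [3.141, 0.0, 1.571]
force: [-1.9, 0.5, -1.7]
width: 49.9
(array([ 628.3, -306.5]), 0.71, 271) [-8.34349894e-01 -1.53574079e-01  2.05184918e+01  2.29528882e+02
  4.28238710e+02]
(array([ 628.6, -304.8]), 0.68, 312) [  1.33714351  24.06502163  56.59778032 212.46225115 226.98950968]
[ 629.39690857 -306.11054938  109.41132695] 49.766470756867314 [-2.04139125  0.926571   -0.37023763]
```

View pics/c6.png

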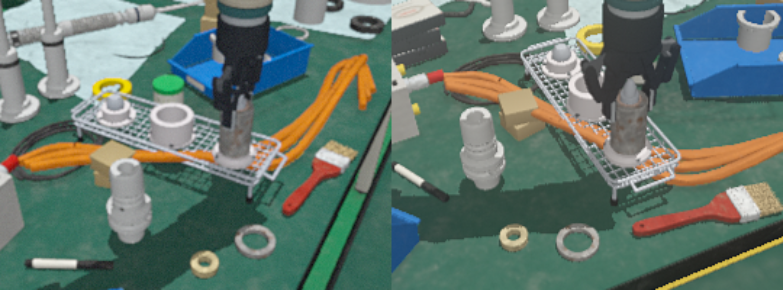

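```bash
python3 -m jog '0 0 0.7 0 0 0 -1;0 0 0.7 0 0 0 -1'; python3 -m jog '0 0 0 0 0 0 -0.2;0 0 0 0 0 0 0.4;0 0 0 0 0 0 0.6;0 0 0 0 0 0 0.6;0 0 -30 0 0 0 0.6;0 0 -75 0 0 0 0.6;0 0 -125 0 0 0 0.6;0 0 -125 0 0 0 0.6'
```

```text
clock: 8.1
eef_pos: [629.4, -306.1, 109.3]
tool_rot: [3.141, 0.0, 1.571]
force: [-3.3, 1.5, 5.3]
width: 50.0
clock: 9.1
eef_pos: [632.2, -307.5, 238.4]
tool_rot: [3.132, 0.004, 1.571]
force: [0.3, -0.2, -1.2]
width: 68.3
```

```bash
python3 -m jog '-14 -50 0 0 0 0 0.4;-28 -110 0 0 0 0 0.4;-42 -160 0 0 0 0 0.4;-53 -199.5 40 0 0 0 0.4;-53 -199.5 90 0 0 0 0.4;-53 -199.5 150 0 0 0 0.4;-53 -199.5 150 0 0 0 0.4;-53 -199.5 150 0 0 0 0.4';  python3 - <<'E'
from h import *
ctrl.get_image("side")
for n in ("scene","side","wrist"):
    st=ctrl.read_state(); im=ctrl.get_image(n); save(im,n+"7"); T=T_wc(im,st); np.savez("/tmp/%s7.npz"%n,**im,T=T)
    Q=cloud(im,T).reshape(-1,3);Q=Q[~np.isnan(Q[:,0])]
    if n!="wrist":
        b=Q[(np.hypot(Q[:,0]-628.4,Q[:,1]+306)<29)]
        print(wallc(b,65,130,26,np.array([628.,-306])), np.histogram(b[:,2],bins=np.arange(130,180,2)))
    else:
        b=Q[(np.hypot(Q[:,0]-429.6,Q[:,1]+359.6)<30)]; print(topc(b,9,15))
print(st["eef_pos"],st["tool_rot"],st["width"],st["force"],st["clock"])
a=[cv2.imread("pics/%s7.png"%n)[100:300,130:400] for n in ("scene","side")]
cv2.imwrite("pics/c7.png",cv2.resize(np.hstack(a),None,fx=1.45,fy=1.45))
E
```

```text
clock: 10.1
eef_pos: [430.7, -359.6, 84.4]
tool_rot: [3.14, 0.001, 1.571]
force: [1.0, -0.3, 0.2]
width: 59.7
(array([ 629. , -306.5]), 0.57, 149) (array([ 6,  4,  4,  5, 33, 19,  1,  1,  1,  0,  0,  0,  0,  0,  0,  0,  0,
        0,  0,  0,  0,  0,  0,  0]), array([130, 132, 134, 136, 138, 140, 142, 144, 146, 148, 150, 152, 154,
       156, 158, 160, 162, 164, 166, 168, 170, 172, 174, 176, 178]))
(array([ 629.1, -304.9]), 0.68, 601) (array([ 19,  23,  20,  18,  73, 143,  20,   9,   8,  21,  29,   6,   7,
         8,   8,   7,  11,  10,   6,   5,   7,   9,   0,   0]), array([130, 132, 134, 136, 138, 140, 142, 144, 146, 148, 150, 152, 154,
       156, 158, 160, 162, 164, 166, 168, 170, 172, 174, 176, 178]))
(array([ 429.9, -359.6]), 19.1, 1116)
[ 431.44005052 -360.11554019   85.77521034] [3.13757914e+00 3.07936959e-03 1.57093491e+00] 59.71668168432035 [-0.69908487  0.43034141 -0.14559593] 10.25
```

View pics/c7.png

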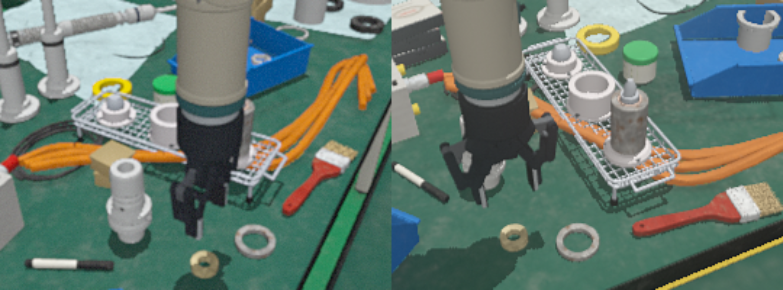

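View pics/wrist7.png

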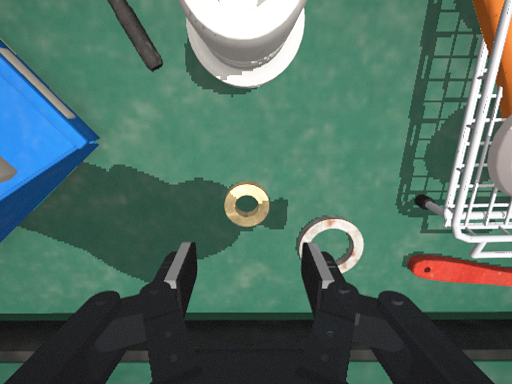

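```bash
python3 -m jog '-0.6 0 30 0 0 0 0.3;-0.6 0 60 0 0 0 0.3;-0.6 0 74 0 0 0 0.3;-0.6 0 79 0 0 0 0.3;-0.6 0 79 0 0 0 0.3;-0.6 0 79 0 0 0 0.3';  python3 - <<'E'
from h import *
ctrl.get_image("side")
for n in ("scene","wrist"):
    st=ctrl.read_state(); im=ctrl.get_image(n); save(im,n+"8"); T=T_wc(im,st)
print(st["eef_pos"],st["tool_rot"],st["width"],st["force"],st["clock"])
E
```

```text
clock: 11.05
eef_pos: [430.4, -360.1, 5.0]
tool_rot: [3.14, 0.001, 1.571]
force: [-0.7, 0.1, -0.6]
width: 55.6
[ 430.24138339 -359.93995761    4.86885706] [3.14050831e+00 8.54653097e-04 1.57074855e+00] 55.52113288858814 [0.31897552 0.12981699 0.10633996] 11.15
```

View pics/wrist8.png

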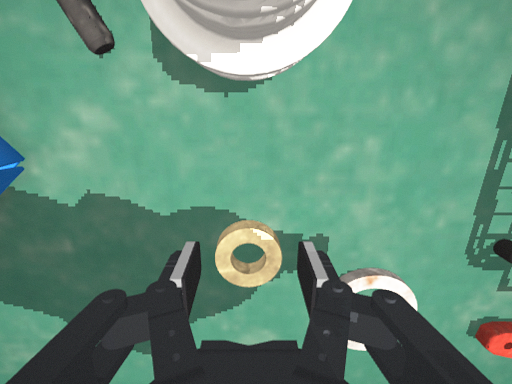

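```bash
python3 -m jog '0 0 1.5 0 0 0 0.3;0 0 1.5 0 0 0 0;0 0 1.5 0 0 0 -1;0 0 1.5 0 0 0 -1;0 0 1.5 0 0 0 -1;0 0 1.5 0 0 0 -1;0 0 -10 0 0 0 -1;0 0 -25 0 0 0 -1';  python3 - <<'E'
from h import *
for n in ("scene","wrist"):
    st=ctrl.read_state(); im=ctrl.get_image(n); save(im,n+"9"); T=T_wc(im,st)
print(st["eef_pos"],st["tool_rot"],st["width"],st["force"],st["clock"])
E
```

```text
clock: 12.2
eef_pos: [429.7, -359.3, 29.6]
tool_rot: [-3.141, -0.001, 1.571]
force: [-0.1, 0.4, -0.5]
width: 34.4
[ 430.81076444 -360.29462378   31.64712918] [3.13928264e+00 1.71842617e-03 1.57081903e+00] 33.82817638264607 [ 0.70192045 -0.18138885  0.06327872] 12.25
```

View pics/wrist9.png

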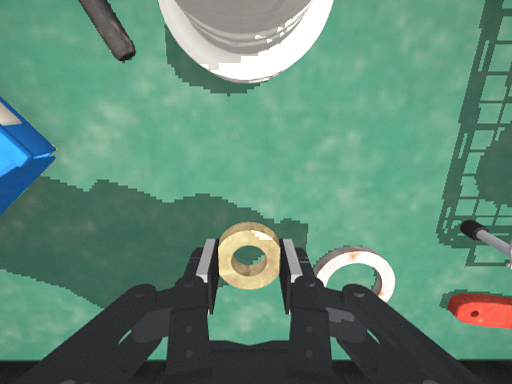

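```bash
python3 -m jog '0 0 -50 0 0 0 -1;0 0 -105 0 0 0 -1;0 0 -160 0 0 0 -1;15 50 -175 0 0 0 -1;30 100 -175 0 0 0 -1;45 155 -175 0 0 0 -1;54 198.5 -175 0 0 0 -1;54 198.5 -175 0 0 0 -1';python3 -m jog '0 0 0 0 0 0 -1;0 0 0 0 0 0 -1'
python3 - <<'E'
from h import *
for n in ("scene","side","wrist"):
    st=ctrl.read_state(); im=ctrl.get_image(n); save(im,n+"10"); T=T_wc(im,st); np.savez("/tmp/%s10.npz"%n,**im,T=T)
    Q=cloud(im,T).reshape(-1,3);Q=Q[~np.isnan(Q[:,0])]; b=Q[(np.hypot(Q[:,0]-628.4,Q[:,1]+306)<30)]
    c=b[(b[:,2]>180)&(b[:,2]<215)]
    print(n,'spacer top',topc(b,211,216),'wall',wallc(b,202,211,19,np.array([628.5,-306])),'pilot',wallc(b,150,164,8.5,np.array([628.5,-306])),'bush',wallc(b,65,130,26,np.array([628.,-306])))
    print(np.histogram(b[:,2],bins=np.arange(188,220,2)))
print(st["eef_pos"],st["tool_rot"],st["width"],st["clock"],st["force"])
a=[cv2.imread("pics/%s10.png"%n)[80:230,200:380] for n in ("scene","side")]
cv2.imwrite("pics/c10.png",cv2.resize(np.hstack(a),None,fx=2.2,fy=2.2))
E
```

```text
clock: 13.3
eef_pos: [632.0, -302.0, 203.3]
tool_rot: [3.139, -0.002, 1.576]
force: [-0.4, -0.1, 0.2]
width: 33.8
clock: 13.55
eef_pos: [626.8, -306.7, 204.2]
tool_rot: [-3.141, 0.001, 1.569]
force: [-0.2, -0.8, -0.6]
width: 33.9
scene spacer top (array([ 626.3, -306.8]), 26.9, 64) wall (array([ 624.3, -307.1]), 1.1, 38) pilot (array([ 628.3, -307. ]), 1.22, 53) bush (array([ 629. , -306.5]), 0.7, 523)
(array([ 0,  0,  0,  0,  0,  0,  5, 11,  6, 16, 18,  9, 43, 17, 10]), array([188, 190, 192, 194, 196, 198, 200, 202, 204, 206, 208, 210, 212,
       214, 216, 218]))
side spacer top (array([ 627.7, -311.5]), 27.5, 154) wall (array([ 626.4, -306. ]), 1.57, 79) pilot (array([ 628.3, -305.4]), 1.14, 66) bush (array([ 629.2, -304.9]), 0.67, 589)
(array([ 0,  0,  0,  0,  0,  0,  2, 19, 27, 21, 25, 30, 66, 75, 21]), array([188, 190, 192, 194, 196, 198, 200, 202, 204, 206, 208, 210, 212,
       214, 216, 218]))
wrist spacer top (array([ 628.3, -298.9]), 29.0, 2487) wall (array([ 628.1, -306.4]), 2.75, 595) pilot (array([ 629.2, -306.7]), 0.49, 221) bush (array([ 629.9, -305.8]), 0.1, 752)
(array([   0,    0,    0,    0,    0,    0,   54,  144,  152,  155,  208,
        418, 2037,  143,  102]), array([188, 190, 192, 194, 196, 198, 200, 202, 204, 206, 208, 210, 212,
       214, 216, 218]))
[ 627.22665653 -306.54507445  204.45600385] [-3.14129620e+00  3.49766628e-04  1.56905670e+00] 34.020536614362534 13.65 [0.89742534 0.54839061 0.18786188]
```

View pics/c10.png

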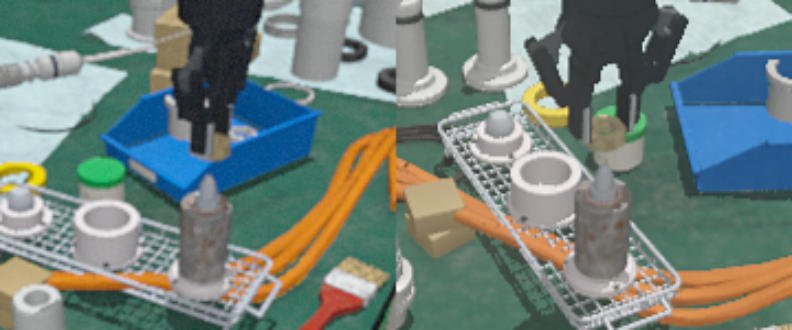

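View pics/wrist10.png

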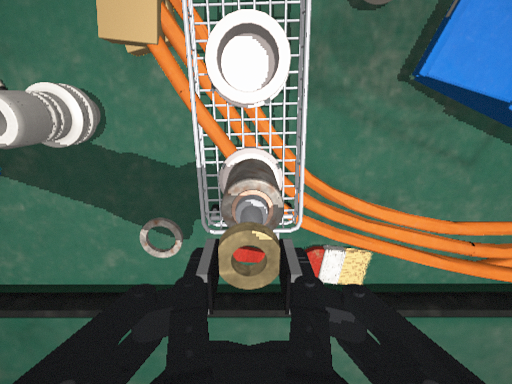

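```bash
cat > m10.py <<'E'
from h import *
import sys
for n in sys.argv[1:]:
    im,T=load(n); W=cloud(im,T); hsv=cv2.cvtColor(im["image"].astype(np.uint8),cv2.COLOR_RGB2HSV)
    m=(hsv[...,0]>12)&(hsv[...,0]<32)&(hsv[...,1]>70)
    d=np.hypot(W[...,0]-628.5,W[...,1]+306)<32
    m&=d&(W[...,2]>198)&(W[...,2]<222)
    P=W[m]; zt=np.percentile(P[:,2],95); t=P[P[:,2]>zt-2.5]
    (c,r)=cv2.minEnclosingCircle(t[:,:2].astype(np.float32))
    A=np.c_[t[:,:2]-t[:,:2].mean(0),np.ones(len(t))]; pl=np.linalg.lstsq(A,t[:,2],rcond=None)[0]
    w=P[(P[:,2]>203)&(P[:,2]<zt-3)]; w=w[np.hypot(*(w[:,:2]-c).T)>15]
    print(n,len(t),'top z',zt.round(1),'c',np.round(c,1),round(r,1),'slope',pl[:2].round(3), 'wall',wallc(w,203,zt-3,19,np.array(c)) if len(w)>10 else None)
    b=W[d]; print('  pilot',wallc(b,151,163,8.5,np.array([628.5,-306.])))
    if n.startswith('wrist'):
        Ti=np.linalg.inv(T)
        print(im["hand_eye"]@Ti@np.array([*c,zt,1]), im["hand_eye"]@Ti@np.array([628.7,-306.3,zt,1]))
E
python3 m10.py scene10 side10 wrist10
```

```text
scene10 41 top z 214.4 c [ 627.6 -314. ] 17.6 slope [0.011 0.008] wall (array([ 626.8, -309.1]), 0.76, 11)
  pilot (array([ 628.4, -307.3]), 0.8, 38)
side10 1 top z 202.9 c [ 610.5 -312.8] 0.0 slope [0. 0.] wall None
  pilot (array([ 628.4, -305.2]), 0.75, 44)
wrist10 2276 top z 213.6 c [ 627.6 -306.6] 19.8 slope [0.003 0.   ] wall (array([ 627.2, -306.9]), 0.18, 324)
  pilot (array([ 629.2, -306.6]), 0.35, 173)
[-0.05329233  0.4132936  -9.16099778  1.        ] [ 0.24443295  1.47019906 -9.16141524  1.        ]
```

```bash
python3 -m jog '0 1.5 0 0 0 0 -1;0 1.5 10 0 0 0 -1;0 1.5 22 0 0 0 -1;0 1.5 22 0 0 0 -1;0 1.5 22 0 0 0 -1;0 1.5 22 0 0 0 -1'
python3 - <<'E'
from h import *
for k in range(2):
    st=ctrl.read_state(); im=ctrl.get_image("wrist"); T=T_wc(im,st); np.savez("/tmp/wrist11.npz",**im,T=T)
    W=cloud(im,T); hsv=cv2.cvtColor(im["image"],cv2.COLOR_RGB2HSV)
    d=np.hypot(W[...,0]-628.5,W[...,1]+306)<32
    m=(hsv[...,0]>12)&(hsv[...,0]<32)&(hsv[...,1]>70)&d&(W[...,2]>176)&(W[...,2]<200)
    P=W[m]; zt=np.percentile(P[:,2],95); t=P[P[:,2]>zt-2.5]; c,r=cv2.minEnclosingCircle(t[:,:2].astype(np.float32))
    w=P[P[:,2]<zt-3]; w=w[np.hypot(*(w[:,:2]-c).T)>15]
    print(st["eef_pos"].round(2),'top',zt.round(1),np.round(c,1),r,'wall',wallc(w,178,zt-3,19,np.array(c)),'pilot',wallc(W[d],151,163,8.5,np.array([628.5,-306.])), st["force"].round(1))
save(im,"wrist11")
im=ctrl.get_image("side"); save(im,"side11")
print(ctrl.read_state()["eef_pos"])
a=[cv2.imread("pics/%s11.png"%n)[110:380,120:400] for n in ("wrist",)]+[cv2.resize(cv2.imread("pics/side11.png")[100:235,240:380],None,fx=2,fy=2)]
cv2.imwrite("pics/c11.png",cv2.resize(np.hstack(a),None,fx=1.4,fy=1.4))
E
```

```text
clock: 14.45
eef_pos: [630.1, -305.7, 182.4]
tool_rot: [3.141, 0.0, 1.571]
force: [0.4, 0.2, -0.6]
width: 34.0
[ 630.09 -305.67  182.44] top 191.6 [ 630.1 -305.9] 19.540651321411133 wall (array([ 630.1, -306.1]), 0.17, 353) pilot (array([ 629.2, -306.3]), 0.16, 36) [ 0.4  0.2 -0.6]
[ 630.06 -305.68  182.49] top 191.6 [ 630.2 -305.9] 19.58470344543457 wall (array([ 630. , -306.1]), 0.17, 354) pilot (array([ 629.2, -306.4]), 0.21, 40) [-0.6  0.1  0.2]
[ 629.97152455 -305.67553256  182.44137166]
```

View pics/c11.png

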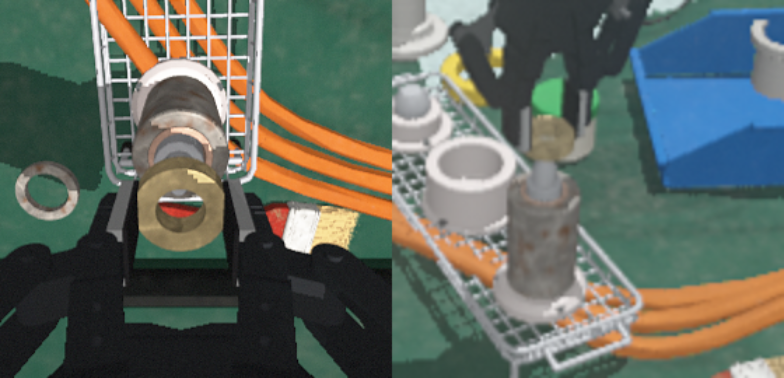

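```bash
python3 -m jog '-0.3 -0.9 0 0 0 0 -1;-0.3 -0.9 3 0 0 0 -1;-0.3 -0.9 7 0 0 0 -1;-0.3 -0.9 11 0 0 0 -1;-0.3 -0.9 14 0 0 0 -1;-0.3 -0.9 14 0 0 0 -1'; python3 -m jog '0 0 2 0 0 0 -1;0 0 5 0 0 0 -1;0 0 8 0 0 0 -1;0 0 11 0 0 0 -1;0 0 13 0 0 0 -1;0 0 13 0 0 0 -1'
```

```text
clock: 15.35
eef_pos: [628.7, -305.8, 167.6]
tool_rot: [-3.141, -0.0, 1.571]
force: [0.1, 0.9, -0.2]
width: 33.9
clock: 16.1
eef_pos: [628.8, -305.8, 154.9]
tool_rot: [-3.141, -0.0, 1.571]
force: [0.1, 0.3, 0.1]
width: 34.0
```

Threaded without force. Last few millimetres slowly.

```bash
python3 -m jog '0 0 1 0 0 0 -1;0 0 2 0 0 0 -1;0 0 2.5 0 0 0 -1;0 0 2.5 0 0 0 -1'; python3 -m jog '0 0 0.8 0 0 0 -1;0 0 0.8 0 0 0 -1;0 0 0.8 0 0 0 -1'
python3 - <<'E'
from h import *
st=ctrl.read_state(); im=ctrl.get_image("wrist"); T=T_wc(im,st); save(im,"w12"); W=cloud(im,T)
d=np.hypot(W[...,0]-628.5,W[...,1]+306)<18
print(st["eef_pos"],st["force"],np.histogram(W[d][:,2],bins=np.arange(146,178,2)))
E
```

```text
clock: 16.6
eef_pos: [628.9, -305.8, 152.6]
tool_rot: [-3.142, -0.0, 1.571]
force: [-0.6, 0.0, -0.9]
width: 34.0
clock: 16.98
eef_pos: [629.0, -305.9, 152.1]
tool_rot: [3.141, 0.0, 1.571]
force: [0.0, -0.3, 1.3]
width: 34.4
[ 629.0187214  -305.91656135  152.06633993] [ 0.00780524 -0.28714198  1.3244953 ] (array([   2,   13,    8,   13,   20,   64,  554, 1540,  136,  120,  125,
         96,  156,   62,   21]), array([146, 148, 150, 152, 154, 156, 158, 160, 162, 164, 166, 168, 170,
       172, 174, 176]))
```

View pics/w12.png

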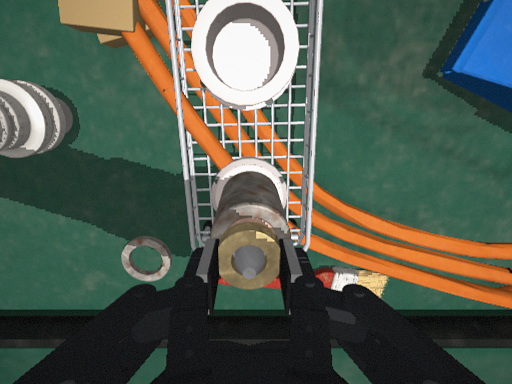

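```bash
python3 -m jog '0 0 0.4 0 0 0 -1;0 0 0.4 0 0 0 -0.2;0 0 0.4 0 0 0 0.2;0 0 0.4 0 0 0 0.3;0 0 0.4 0 0 0 0.3;0 0 -30 0 0 0 0.3;0 0 -60 0 0 0 0.6;0 0 -60 0 0 0 0.75'
python3 - <<'E'
from h import *
for n in ("scene","side"):
    im=ctrl.get_image(n); T=T_wc(im); save(im,n+"13"); Q=cloud(im,T).reshape(-1,3);Q=Q[~np.isnan(Q[:,0])]; b=Q[(np.hypot(Q[:,0]-628.4,Q[:,1]+306)<22)]
    print(np.histogram(b[:,2],bins=np.arange(144,180,2)),topc(b,159,164))
st=ctrl.read_state();print(st["eef_pos"],st["width"])
a=[cv2.imread("pics/%s13.png"%n)[80:230,200:380] for n in ("scene","side")]
cv2.imwrite("pics/c13.png",cv2.resize(np.hstack(a),None,fx=2.2,fy=2.2))
E
```

```text
clock: 18.02
eef_pos: [630.5, -306.7, 214.6]
tool_rot: [3.137, 0.002, 1.571]
force: [0.1, 0.9, 0.6]
width: 74.6
(array([ 5,  0,  6, 11, 14, 17, 11, 23, 73, 13,  9,  7,  5,  5,  3,  0,  0]), array([144, 146, 148, 150, 152, 154, 156, 158, 160, 162, 164, 166, 168,
       170, 172, 174, 176, 178])) (array([ 626.9, -307.2]), 19.5, 103)
(array([ 3,  2,  1, 10, 18, 15, 18, 20, 77, 68,  8, 12,  7,  6,  5,  1,  0]), array([144, 146, 148, 150, 152, 154, 156, 158, 160, 162, 164, 166, 168,
       170, 172, 174, 176, 178])) (array([ 627.9, -305.5]), 20.6, 157)
[ 628.64213892 -305.71757702  211.40454296] 74.88588912853162
```

View pics/c13.png

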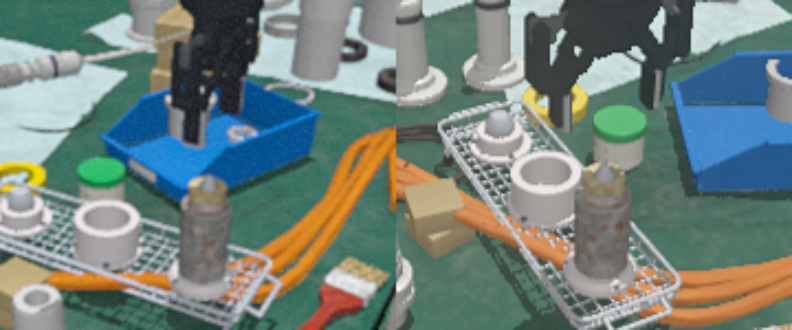

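```bash
python3 -m jog '-40 -45 0 0 0 0 0.75;-80 -90 0 0 0 0 0.75;-96.5 -123 20 0 0 0 0.75;-96.5 -123 70 0 0 0 0.75;-96.5 -123 120 0 0 0 0.75;-96.5 -123 150 0 0 0 0.75;-96.5 -123 150 0 0 0 0.75;-96.5 -123 150 0 0 0 0.75'
python3 - <<'E'
from h import *
ctrl.get_image("side");ctrl.get_image("side")
st=ctrl.read_state(); im=ctrl.get_image("wrist"); T=T_wc(im,st); save(im,"w14"); W=cloud(im,T).reshape(-1,3); W=W[~np.isnan(W[:,0])]
b=W[np.hypot(W[:,0]-505.5,W[:,1]+402.3)<34]
print(st["eef_pos"],st["width"],topc(b,6.5,13),np.percentile(b[:,2],[50,90])); tipz(im)
E
```

```text
clock: 19.12
eef_pos: [506.2, -402.6, 62.3]
tool_rot: [3.141, 0.0, 1.571]
force: [0.6, -0.8, 0.3]
width: 75.0
[ 506.85165719 -403.07976232   63.35701128] 74.87470591754888 (array([ 505.7, -401.9]), 29.4, 2199) [141.96629676 152.55740554]
side 1 n 3130 z max [-19.8 -11.2  -8.6] y range [36.6 60.9] x [-9.3 14.4]
side -1 n 3169 z max [-19.8 -10.8  -8.8] y range [-61.  -36.4] x [-9.2 14.5]
```

View pics/w14.png

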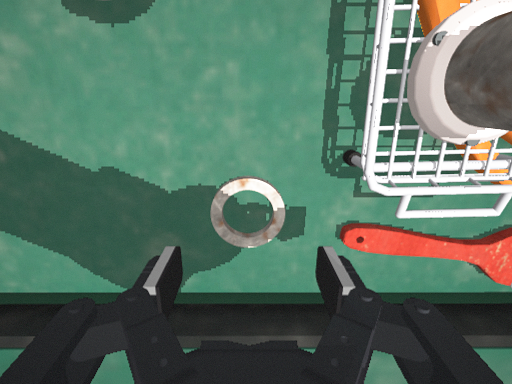

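```bash
python3 -m jog '0.8 -0.6 20 0 0 0 0.7;0.8 -0.6 40 0 0 0 0.7;0.8 -0.6 56 0 0 0 0.7;0.8 -0.6 56 0 0 0 0.7;0.8 -0.6 56 0 0 0 0.7;0.8 -0.6 56 0 0 0 0.7;0.8 -0.6 56 0 0 0 0.7'
```

```text
clock: 20.15
eef_pos: [505.7, -401.8, 6.4]
tool_rot: [3.141, 0.001, 1.571]
force: [0.8, -0.1, -0.9]
width: 72.7
```

```bash
python3 -m jog '0 0 3 0 0 0 0.7;0 0 6 0 0 0 0.6;0 0 6 0 0 0 0.45;0 0 6 0 0 0 -1;0 0 6 0 0 0 -1;0 0 6 0 0 0 -1;0 0 6 0 0 0 -1';python3 - <<'E'
from h import *
st=ctrl.read_state(); im=ctrl.get_image("wrist"); T=T_wc(im,st); save(im,"w15"); 
print(st["eef_pos"],st["width"],st["force"])
E
```

```text
clock: 21.02
eef_pos: [505.3, -401.7, 0.4]
tool_rot: [3.141, 0.0, 1.571]
force: [-2.4, 0.9, 5.4]
width: 53.8
[ 5.05341608e+02 -4.01670518e+02  4.44499967e-01] 53.755730805783735 [-2.43165152  0.8647246   5.42690287]
```

View pics/w15.png

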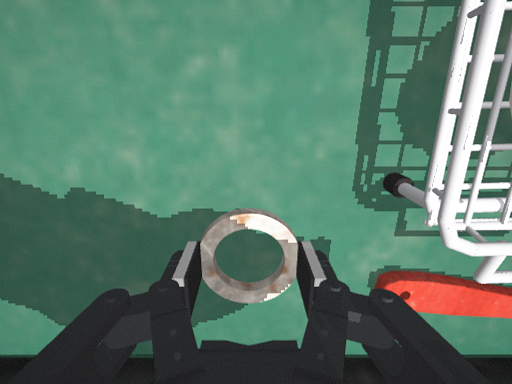

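```bash
python3 -m jog '0 0 -5 0 0 0 -1;0 0 -20 0 0 0 -1;0 0 -60 0 0 0 -1;0 0 -110 0 0 0 -1;0 0 -160 0 0 0 -1;0 0 -200 0 0 0 -1;0 0 -200 0 0 0 -1';python3 - <<'E'
from h import *
st=ctrl.read_state(); im=ctrl.get_image("wrist"); T=T_wc(im,st); save(im,"w16"); 
print(st["eef_pos"],st["width"],st["force"])
E
```

```text
clock: 21.95
eef_pos: [507.3, -403.2, 204.7]
tool_rot: [3.135, 0.005, 1.571]
force: [0.6, -0.6, -1.7]
width: 53.3
[ 507.2873983  -403.19003134  204.65149138] 53.33068843946811 [ 0.64107309 -0.62196228 -1.67934275]
```

View pics/w16.png

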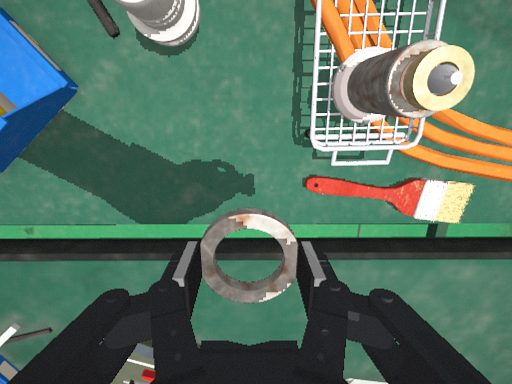

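```bash
python3 -m jog '50 18 0 0 0 0 -1;105 37 0 0 0 0 -1;160 57 0 0 0 0 -1;215 77 0 0 0 0 -1;270 96 0 0 0 0 -1;310 110 0 0 0 0 -1;331 118 0 0 0 0 -1;331 118 0 0 0 0 -1';python3 -m jog '0 0 40 0 0 0 -1;0 0 80 0 0 0 -1;0 0 80 0 0 0 -1;0 0 80 0 0 0 -1;0 0 80 0 0 0 -1';python3 - <<'E'
from h import *
for n in ("scene","side","wrist"):
    st=ctrl.read_state(); im=ctrl.get_image(n); T=T_wc(im,st); save(im,n+"17"); np.savez("/tmp/%s17.npz"%n,**im,T=T)
print(st["eef_pos"],st["tool_rot"],st["width"],st["force"],st["clock"])
a=[cv2.imread("pics/%s17.png"%n)[90:240,130:310] for n in ("scene","side")]
cv2.imwrite("pics/c17.png",cv2.resize(np.hstack(a),None,fx=2.2,fy=2.2))
E
```

```text
clock: 23.0
eef_pos: [623.1, -69.4, 198.9]
tool_rot: [-3.14, -0.0, 1.573]
force: [-1.1, -0.8, -0.7]
width: 53.6
clock: 23.62
eef_pos: [624.5, -71.5, 121.8]
tool_rot: [3.138, 0.001, 1.57]
force: [0.6, 0.0, -1.7]
width: 53.4
[624.21768892 -70.96216539 121.39879991] [3.13894887e+00 2.90739263e-04 1.57044122e+00] 53.85312092602842 [-0.54298981  0.41127415 -1.83703927] 23.725
```

View pics/c17.png

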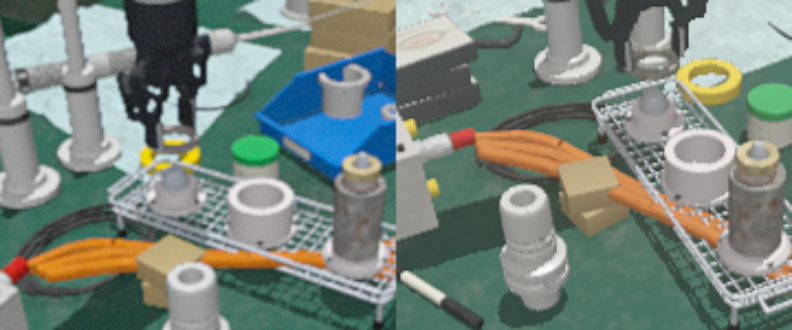

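View pics/wrist17.png

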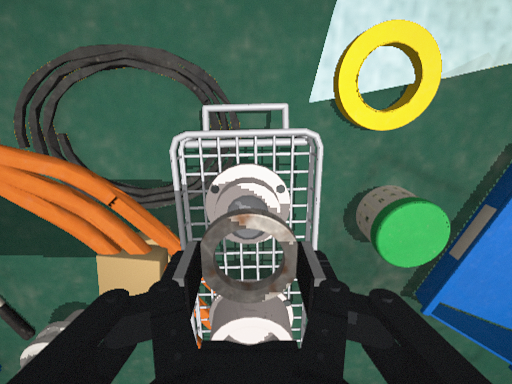

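```bash
cat > m17.py <<'E'
from h import *
import sys
n=sys.argv[1]
im,T=load(n); W=cloud(im,T); d=np.hypot(W[...,0]-624,W[...,1]+70.5)<40
z0=float(sys.argv[2]); P=W[d]
t=P[(P[:,2]>z0+7)&(P[:,2]<z0+11)]; t=t[np.hypot(t[:,0]-624,t[:,1]+71)<34]; t=t[np.abs(t[:,0]-624)<25]
# inner/outer edge fit via annulus: mean radial bins
from scipy.optimize import least_squares
c,r=cv2.minEnclosingCircle(t[:,:2].astype(np.float32))
A=np.c_[t[:,:2]-t[:,:2].mean(0),np.ones(len(t))]; print('ring',len(t),np.round(c,1),r,'slope',np.linalg.lstsq(A,t[:,2],rcond=None)[0].round(3))
w=P[(P[:,2]>z0+1.5)&(P[:,2]<z0+6.5)]
rr=np.hypot(w[:,0]-c[0],w[:,1]-c[1]); wo=w[(rr>24)&(np.abs(w[:,0]-c[0])<23)]; wi=w[rr<=24]
print('outer wall',wallc(wo,0,300,29,np.array(c)) if len(wo)>10 else len(wo),'inner',wallc(wi,0,300,19.8,np.array(c)) if len(wi)>10 else len(wi))
print('pilot',wallc(P,68,76,16.5,np.array([623.2,-70.5])),'ped',wallc(P,50,63,26,np.array([623.2,-70.5])))
E
python3 m17.py wrist17 121
```

```text
ring 3368 [624.1 -71.8] 29.318496704101562 slope [-2.00000e-03  2.00000e-03  1.29054e+02]
outer wall (array([624.1, -71.8]), 0.22, 276) inner (array([624.2, -72. ]), 0.27, 417)
pilot (array([623.4, -70.6]), 0.22, 153) ped (array([623.5, -70.5]), 0.78, 279)
```

```bash
python3 -m jog '1.2 -0.7 10 0 0 0 -1;1.2 -0.7 22 0 0 0 -1;1.2 -0.7 34 0 0 0 -1;1.2 -0.7 42 0 0 0 -1;1.2 -0.7 48 0 0 0 -1;1.2 -0.7 50 0 0 0 -1;1.2 -0.7 50 0 0 0 -1;1.2 -0.7 50 0 0 0 -1'; python3 -m jog '0 0 1 0 0 0 -1;0 0 2 0 0 0 -1;0 0 3 0 0 0 -1;0 0 3 0 0 0 -1;0 0 3 0 0 0 -1'
python3 - <<'E'
from h import *
for n in ("wrist",):
    st=ctrl.read_state(); im=ctrl.get_image(n); T=T_wc(im,st); save(im,n+"18"); np.savez("/tmp/%s18.npz"%n,**im,T=T)
print(st["eef_pos"],st["tool_rot"],st["width"],st["force"],st["clock"])
E
python3 m17.py wrist18 67
```

```text
clock: 24.78
eef_pos: [622.9, -69.4, 70.2]
tool_rot: [3.141, 0.0, 1.571]
force: [-0.9, 0.4, -0.8]
width: 53.4
clock: 25.4
eef_pos: [622.6, -69.4, 66.9]
tool_rot: [3.142, -0.0, 1.571]
force: [0.2, 0.5, -0.1]
width: 53.7
[622.63211195 -69.37436414  66.85581637] [ 3.14153736e+00 -1.64210822e-05  1.57078984e+00] 53.672314831493075 [ 0.21935011  0.48257839 -0.11603898] 25.4
ring 3220 [622.6 -69.8] 29.1964168548584 slope [-3.0000e-03  6.0000e-03  7.4919e+01]
outer wall (array([622.6, -70.2]), 0.48, 323) inner (array([622.8, -72.4]), 1.54, 564)
pilot (array([623.7, -71.3]), 4.51, 2483) ped (array([623.2, -70.4]), 1.11, 284)
```

View pics/wrist18.png

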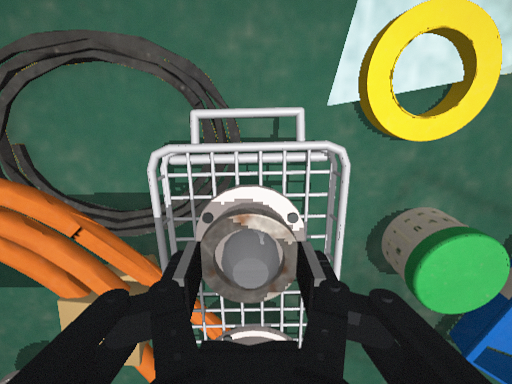

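```bash
python3 -m jog '0 0 0.7 0 0 0 -1;0 0 0.7 0 0 0 0.2;0 0 0.7 0 0 0 0.5;0 0 0.7 0 0 0 0.7;0 0 0.7 0 0 0 0.7;0 0 -30 0 0 0 0.7;0 0 -80 0 0 0 0.7;0 0 -115 0 0 0 0.7'; python3 -m jog '-40 -46 0 0 0 0 0.6;-80 -92 0 0 0 0 0.6;-120 -138 0 0 0 0 0.5;-150 -175 0 0 0 0 0.5;-165.8 -193.5 0 0 0 0 0.5;-165.8 -193.5 0 0 0 0 0.5;-165.8 -193.5 0 0 0 0 0.5'
python3 - <<'E'
from h import *
for n in ("scene","side","wrist"):
    st=ctrl.read_state(); im=ctrl.get_image(n); T=T_wc(im,st); save(im,n+"19"); np.savez("/tmp/%s19.npz"%n,**im,T=T)
    Q=cloud(im,T).reshape(-1,3);Q=Q[~np.isnan(Q[:,0])]
    if n!="wrist":
        b=Q[(np.hypot(Q[:,0]-623.2,Q[:,1]+70.5)<40)]; print('flat',topc(b,72.5,77.5),np.histogram(b[:,2],bins=np.arange(60,90,2)))
    else:
        b=Q[(np.hypot(Q[:,0]-428.9,Q[:,1]+235.2)<34)]; print('holder',topc(b,125,131),wallc(b,72,120,23,np.array([428.9,-235.2])))
print(st["eef_pos"],st["tool_rot"],st["width"],st["force"],st["clock"])
a=[cv2.imread("pics/%s19.png"%n)[90:240,130:310] for n in ("scene","side")]
cv2.imwrite("pics/c19.png",cv2.resize(np.hstack(a),None,fx=2.2,fy=2.2))
E
```

```text
clock: 26.45
eef_pos: [623.2, -69.5, 183.8]
tool_rot: [3.14, 0.0, 1.571]
force: [0.8, -0.9, 0.6]
width: 72.7
clock: 27.32
eef_pos: [430.2, -234.5, 181.9]
tool_rot: [3.14, -0.0, 1.572]
force: [0.1, 0.6, -0.6]
width: 63.9
flat (array([621. , -72.5]), 29.0, 83) (array([ 6,  8,  3,  7, 11, 10, 21, 57, 11,  3, 11,  2,  3,  2]), array([60, 62, 64, 66, 68, 70, 72, 74, 76, 78, 80, 82, 84, 86, 88]))
flat (array([621.9, -70. ]), 30.8, 163) (array([14, 12,  8,  3, 20, 17, 29, 71, 77, 20, 11, 11, 14, 24]), array([60, 62, 64, 66, 68, 70, 72, 74, 76, 78, 80, 82, 84, 86, 88]))
holder (array([ 429.2, -235.9]), 21.2, 1465) (array([ 429.2, -237. ]), 0.27, 734)
[ 430.38877957 -234.11010854  181.77937724] [ 3.14078236e+00 -3.55982282e-04  1.57310091e+00] 64.22532149372782 [ 0.42452135 -0.6405339  -0.07591594] 27.425
```

View pics/c19.png

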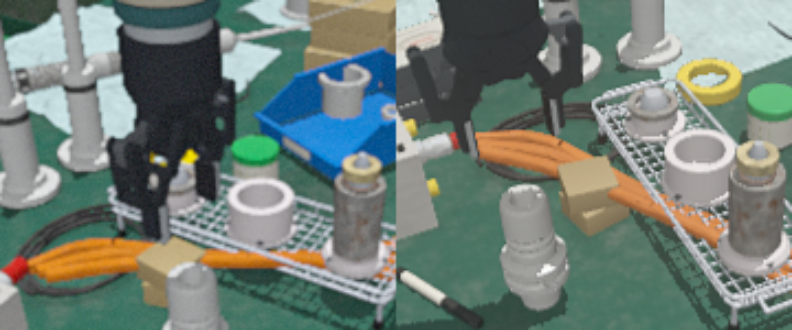

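View pics/wrist19.png

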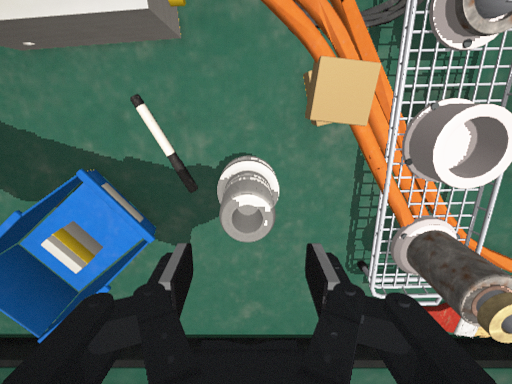

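```bash
python3 -m jog '-1.3 -1 20 0 0 0 0.4;-1.3 -1 40 0 0 0 0.4;-1.3 -1 60 0 0 0 0.4;-1.3 -1 80 0 0 0 0.4;-1.3 -1 89 0 0 0 0.4;-1.3 -1 89 0 0 0 0.4;-1.3 -1 89 0 0 0 0.4'
python3 - <<'E'
from h import *
st=ctrl.read_state(); im=ctrl.get_image("wrist"); T=T_wc(im,st); save(im,"w20")
print(st["eef_pos"],st["width"],st["force"])
E
```

```text
clock: 28.35
eef_pos: [428.7, -236.6, 93.4]
tool_rot: [3.141, 0.0, 1.571]
force: [-1.6, -0.3, 0.1]
width: 59.6
[ 428.6848516  -236.55465561   93.3507205 ] 59.58542701806009 [-1.56587085 -0.31738097  0.14554331]
```

View pics/w20.png

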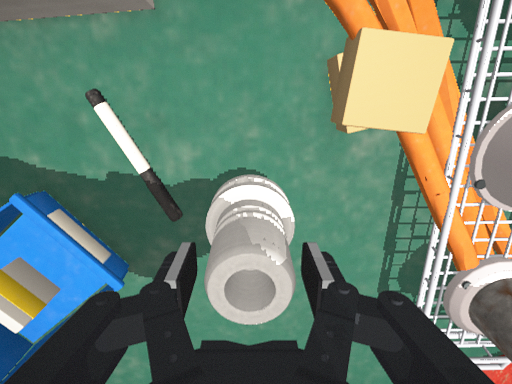

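```bash
python3 -m jog '0 0 0 0 0 0 -1; 0 0 0 0 0 0 -1; 0 0 0 0 0 0 -1; 0 0 0 0 0 0 -1; 0 0 -10 0 0 0 -1; 0 0 -20 0 0 0 -1; 0 0 -20 0 0 0 -1'
python3 - <<'E'
from h import *
for n in ("side","wrist"):
    st=ctrl.read_state(); im=ctrl.get_image(n); save(im,n+"21"); T=T_wc(im,st)
print(st["eef_pos"],st["tool_rot"],st["width"],st["clock"],st["force"])
a=[cv2.imread("pics/wrist21.png")[90:390,100:400],cv2.resize(cv2.imread("pics/side21.png")[120:270,130:280],None,fx=2,fy=2)]
cv2.imwrite("pics/c21.png",np.hstack([cv2.resize(x,(390,380)) for x in a]))
E
```

```text
clock: 29.28
eef_pos: [428.5, -236.7, 113.6]
tool_rot: [3.14, 0.001, 1.571]
force: [0.0, 0.6, -7.6]
width: 43.7
[ 428.22689517 -236.55494971  113.13474405] [3.14098062e+00 2.91574619e-04 1.57073540e+00] 43.78259391051536 29.325 [-0.05572555 -0.40292633 -7.90417636]
```

View pics/c21.png

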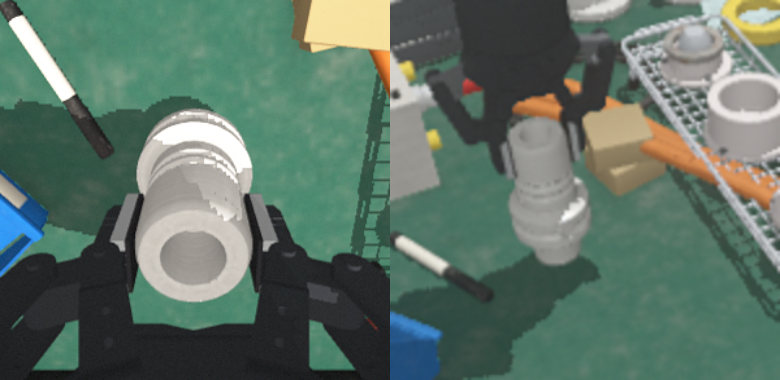

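```bash
python3 -m jog '0 0 -40 0 0 0 -1;0 0 -80 0 0 0 -1;0 0 -105 0 0 0 -1;12 45 -105 0 0 0 -1;24 95 -105 0 0 0 -1;36 145 -105 0 0 0 -1;48.6 185 -105 0 0 0 -1;48.6 197.6 -105 0 0 0 -1'; python3 -m jog '0 0 0 0 0 0 -1;0 0 0 0 0 0 -1;0 0 0 0 0 0 -1';python3 - <<'E'
from h import *
for n in ("scene","side","wrist"):
    st=ctrl.read_state(); im=ctrl.get_image(n); T=T_wc(im,st); save(im,n+"22"); np.savez("/tmp/%s22.npz"%n,**im,T=T)
    W=cloud(im,T); Q=W.reshape(-1,3);Q=Q[~np.isnan(Q[:,0])]; b=Q[np.hypot(Q[:,0]-626,Q[:,1]+188)<50]
    c0=np.array([626.,-188.])
    r=np.hypot(b[:,0]-626,b[:,1]+188); s=b[(r<27)]
    print(n,'cup',topc(b,84,89),wallc(b,60,82,37,c0),'flange',wallc(b,163,183,31.5,c0),'nut',wallc(b,196,215,23,c0),'shank',wallc(b,132,146,23.5,c0))
    if n!='wrist': print(np.histogram(s[:,2],bins=np.arange(110,160,3)))
print(st["eef_pos"],st["tool_rot"],st["width"],st["force"],st["clock"])
a=[cv2.imread("pics/%s22.png"%n)[70:240,170:350] for n in ("scene","side")]
cv2.imwrite("pics/c22.png",cv2.resize(np.hstack(a),None,fx=2.2,fy=2.2))
E
```

```text
clock: 30.38
eef_pos: [628.0, -184.4, 216.2]
tool_rot: [-3.141, -0.003, 1.575]
force: [-0.4, 0.0, -7.4]
width: 43.7
clock: 30.75
eef_pos: [624.3, -188.7, 217.8]
tool_rot: [-3.14, 0.0, 1.569]
force: [-0.4, -0.5, -7.8]
width: 44.0
scene cup (array([ 624.5, -190.1]), 37.6, 205) (array([ 625.7, -188.8]), 0.75, 216) flange (array([ 625.1, -188.9]), 1.59, 206) nut (array([ 624.5, -188.8]), 1.06, 162) shank (array([ 626.7, -188.2]), 1.06, 79)
(array([ 0,  0,  0,  0,  4, 13, 17, 16, 14, 18, 19, 18, 14,  8,  0,  0]), array([110, 113, 116, 119, 122, 125, 128, 131, 134, 137, 140, 143, 146,
       149, 152, 155, 158]))
side cup (array([ 625.9, -188.6]), 37.9, 270) (array([ 625.5, -187.1]), 1.2, 235) flange (array([ 624.5, -186.2]), 1.52, 239) nut (array([ 624.4, -187.1]), 1.17, 185) shank (array([ 625.8, -184.4]), 1.08, 86)
(array([ 0,  0,  0,  0,  2,  9, 19, 15, 19, 20, 18, 18, 18,  7,  0,  0]), array([110, 113, 116, 119, 122, 125, 128, 131, 134, 137, 140, 143, 146,
       149, 152, 155, 158]))
wrist cup (array([ 626.5, -187.1]), 36.5, 959) (array([ 626.3, -188.4]), 0.13, 176) flange (array([ 625.4, -188.8]), 0.57, 556) nut (array([ 625.1, -189. ]), 0.54, 892) shank (array([ 626., -188.]), nan, 0)
[ 624.98304692 -188.42429859  218.07914658] [-3.14143737e+00  7.55871051e-05  1.56973331e+00] 43.711571033728724 [ 0.84458713  0.59828774 -7.10773715] 30.85h.py:33: RuntimeWarning: Mean of empty slice.
  return r.x.round(1),round(float(np.abs(r.fun).mean()),2),len(p)
  ret = ret.dtype.type(ret / rcount)
```

View pics/c22.png

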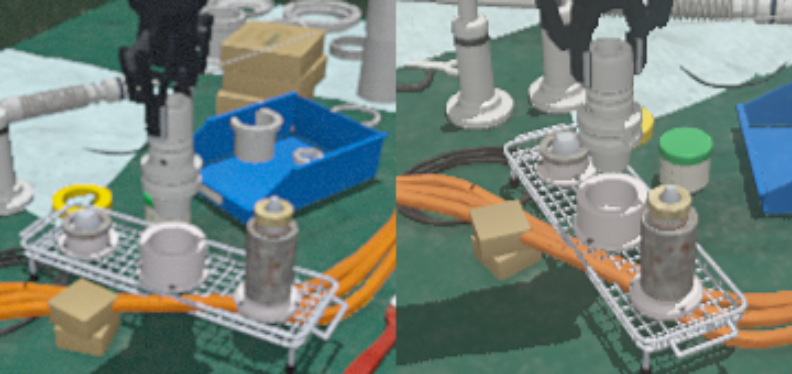

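```bash
python3 -m jog '0.3 1 0 0 0 0 -1;0.3 1 10 0 0 0 -1;0.3 1 22 0 0 0 -1;0.3 1 30 0 0 0 -1;0.3 1 30 0 0 0 -1;0.3 1 30 0 0 0 -1;0.3 1 30 0 0 0 -1'
python3 - <<'E'
from h import *
for n in ("scene","side"):
    st=ctrl.read_state(); im=ctrl.get_image(n); T=T_wc(im,st); save(im,n+"23")
    Q=cloud(im,T).reshape(-1,3);Q=Q[~np.isnan(Q[:,0])]; b=Q[np.hypot(Q[:,0]-626,Q[:,1]+188)<50]
    c0=np.array([626.,-188.])
    print(n,st["eef_pos"],'cup',wallc(b,60,82,37,c0),'flange',wallc(b,133,153,31.5,c0),'nut',wallc(b,166,185,23,c0))
print(st["force"])
E
```

```text
clock: 31.78
eef_pos: [627.1, -187.7, 188.3]
tool_rot: [3.141, 0.0, 1.571]
force: [-0.4, -0.5, -6.3]
width: 43.8
scene [ 627.10162304 -187.67452173  188.31798087] cup (array([ 625.6, -188.8]), 0.76, 220) flange (array([ 627.6, -187.5]), 1.44, 193) nut (array([ 627.1, -188. ]), 1.03, 150)
side [ 626.99873499 -187.6964527   188.28578029] cup (array([ 625.5, -186.9]), 0.86, 229) flange (array([ 626.8, -185.3]), 1.55, 215) nut (array([ 626.8, -185.9]), 1.04, 181)
[-0.22226143 -0.682272   -6.95470307]
```

```bash
python3 -m jog '-0.9 -1.3 0 0 0 0 -1;-0.9 -1.3 4 0 0 0 -1;-0.9 -1.3 9 0 0 0 -1;-0.9 -1.3 14 0 0 0 -1;-0.9 -1.3 16 0 0 0 -1;-0.9 -1.3 16 0 0 0 -1'; python3 -m jog '0 0 4 0 0 0 -1;0 0 9 0 0 0 -1;0 0 14 0 0 0 -1;0 0 17 0 0 0 -1;0 0 19 0 0 0 -1;0 0 19 0 0 0 -1;0 0 19 0 0 0 -1'
```

```text
clock: 32.62
eef_pos: [625.3, -188.4, 171.5]
tool_rot: [-3.141, -0.0, 1.571]
force: [0.1, -0.8, -7.3]
width: 43.7
clock: 33.5
eef_pos: [625.6, -188.5, 153.0]
tool_rot: [3.141, 0.0, 1.571]
force: [0.7, 1.1, -7.5]
width: 43.7
```

```bash
python3 -m jog '0 0 1 0 0 0 -1;0 0 2 0 0 0 -1;0 0 3 0 0 0 -1;0 0 3 0 0 0 -1'; python3 -m jog '0 0 0.6 0 0 0 -1;0 0 0.6 0 0 0 -1;0 0 0.6 0 0 0 -1'
```

```text
clock: 34.0
eef_pos: [625.4, -188.5, 149.7]
tool_rot: [-3.142, -0.0, 1.571]
force: [-0.6, 0.7, -7.3]
width: 43.6
clock: 34.38
eef_pos: [625.5, -188.6, 149.5]
tool_rot: [3.141, 0.0, 1.571]
force: [-1.3, -0.0, -4.9]
width: 43.7
```

```bash
python3 -m jog '0 0 0.6 0 0 0 -1;0 0 0.6 0 0 0 -1;0 0 0.6 0 0 0 -1'; python3 -m jog '0 0 0.6 0 0 0 -1;0 0 0.6 0 0 0 -1'
python3 - <<'E'
from h import *
for n in ("scene","side","wrist"):
    st=ctrl.read_state(); im=ctrl.get_image(n); T=T_wc(im,st); save(im,n+"24")
    Q=cloud(im,T).reshape(-1,3);Q=Q[~np.isnan(Q[:,0])]; b=Q[np.hypot(Q[:,0]-626,Q[:,1]+188)<42]
    print(n,np.histogram(b[np.hypot(b[:,0]-626,b[:,1]+188)<24][:,2],bins=np.arange(172,196,2)))
print(st["eef_pos"],st["force"])
a=[cv2.imread("pics/%s24.png"%n)[70:240,170:350] for n in ("scene","side")]
cv2.imwrite("pics/c24.png",cv2.resize(np.hstack(a),None,fx=2.2,fy=2.2))
E
```

```text
clock: 34.75
eef_pos: [625.6, -188.6, 149.3]
tool_rot: [3.141, 0.0, 1.571]
force: [-1.2, 0.6, 2.4]
width: 43.3
clock: 35.0
eef_pos: [625.7, -188.6, 149.2]
tool_rot: [3.141, 0.0, 1.571]
force: [-3.0, 0.3, 6.2]
width: 43.5
scene (array([ 7,  3, 10, 15, 20, 43, 17,  6,  6,  4,  3]), array([172, 174, 176, 178, 180, 182, 184, 186, 188, 190, 192, 194]))
side (array([21, 17, 22, 29, 39, 49, 72,  7,  7,  4,  2]), array([172, 174, 176, 178, 180, 182, 184, 186, 188, 190, 192, 194]))
wrist (array([ 305,  313,  480,  600,  772, 3104,  122,  116,  183,   34,   19]), array([172, 174, 176, 178, 180, 182, 184, 186, 188, 190, 192, 194]))
[ 625.6935202  -188.64449277  149.18382584] [-2.94237151  1.07800795  6.33628805]
```

View pics/c24.png

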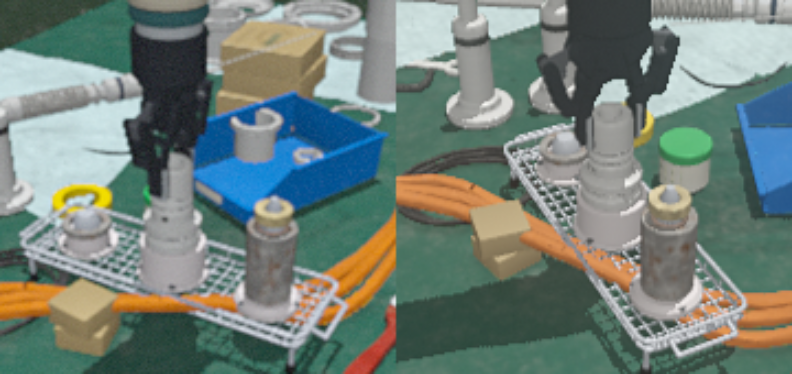

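Top at about 184, flange on the rim. Release and lift clear.

```bash
python3 -m jog '0 0 0 0 0 0 -0.1;0 0 0 0 0 0 0.2;0 0 0 0 0 0 0.5;0 0 0 0 0 0 0.6;0 0 -20 0 0 0 0.6;0 0 -60 0 0 0 0.6;0 0 -110 0 0 0 0.6;0 0 -120 0 0 0 0.6'; python3 -m jog '40 0 0 0 0 0 0.6;100 0 0 0 0 0 0.6;150 0 0 0 0 0 0.6;150 0 0 0 0 0 0.6;150 0 0 0 0 0 0.6;150 0 0 0 0 0 0.6'
python3 - <<'E'
from h import *
for n in ("scene","side","wrist"):
    st=ctrl.read_state(); im=ctrl.get_image(n); T=T_wc(im,st); save(im,n+"25")
    Q=cloud(im,T).reshape(-1,3);Q=Q[~np.isnan(Q[:,0])]
    for k,c,t,w,R in (("holder",(626,-188.2),(182,187),(135,180),23),("spacer",(628.6,-306),(159.5,163.5),(151,158),19),("bush",(628.6,-306),(138.5,142),(70,132),26),("flat",(623.2,-70.5),(73,77.5),(67,72),29),("pot",(763.5,-95.5),(52,57),(8,46),31.5)):
        b=Q[np.hypot(Q[:,0]-c[0],Q[:,1]-c[1])<R+8]
        try: print(n,k,topc(b,*t),np.median(b[(b[:,2]>t[0])&(b[:,2]<t[1])][:,2]).round(1),wallc(b,*w,R,np.array(c)))
        except Exception as e: print(n,k,'err')
print(st["eef_pos"],st["force"],st["clock"])
a=[cv2.imread("pics/%s25.png"%n)[90:260,170:350] for n in ("scene","side")]
cv2.imwrite("pics/c25.png",cv2.resize(np.hstack(a),None,fx=2.2,fy=2.2))
E
```

```text
clock: 36.15
eef_pos: [627.6, -189.2, 272.1]
tool_rot: [3.134, 0.002, 1.571]
force: [-0.7, -0.4, -1.0]
width: 68.6
clock: 36.9
eef_pos: [625.2, -40.6, 267.6]
tool_rot: [-3.141, 0.001, 1.568]
force: [-0.2, -0.2, 0.7]
width: 68.2
scene holder (array([ 624.5, -190.2]), 20.8, 85) 183.5 (array([ 626.1, -188.8]), 0.94, 322)
scene spacer (array([ 627.5, -307.7]), 19.3, 99) 161.0 (array([ 628.1, -307.2]), 0.65, 44)
scene bush (array([ 627.2, -308. ]), 25.7, 120) 139.8 (array([ 629.1, -306.5]), 0.68, 501)
scene flat (array([621.6, -71.5]), 30.0, 121) 75.1 (array([622.3, -71.1]), 1.32, 33)
scene pot (array([748.8, -77.8]), 19.4, 17) 53.8 (array([766.1, -91.7]), 0.41, 7)
side holder (array([ 625.1, -188.4]), 21.4, 128) 184.1 (array([ 625.7, -186.8]), 0.94, 364)
side spacer (array([ 628.4, -306.5]), 20.0, 144) 161.8 (array([ 628.4, -305.7]), 0.55, 49)
side bush (array([ 628.1, -306.8]), 25.6, 162) 140.4 (array([ 629.1, -304.9]), 0.68, 579)
side flat (array([621.7, -69.4]), 29.7, 148) 75.8 (array([622.4, -69. ]), 1.18, 34)
side pot (array([761.5, -97. ]), 32.2, 262) 55.1 (array([764.3, -93.2]), 1.14, 257)
wrist holder (array([ 626.2, -186.5]), 20.6, 503) 182.9 (array([ 626.2, -188.7]), 0.54, 1091)
wrist spacer (array([0., 0.]), 0.0, 0) nan (array([ 628.6, -306. ]), nan, 0)
wrist bush (array([0., 0.]), 0.0, 0) nan (array([ 630.6, -307.3]), 0.25, 4)
wrist flat (array([622.5, -69.9]), 29.1, 859) 74.5 (array([622.6, -70.1]), 0.11, 38)
wrist pot (array([763.7, -95.4]), 31.4, 1451) 53.7 (array([765.3, -96.8]), 0.49, 360)
[625.31221567 -40.23343595 267.8215915 ] [-0.86375324 -0.29438134  0.28507052] 37.0
  return _methods._mean(a, axis=axis, dtype=dtype,
  ret = um.true_divide(
  ret = ret.dtype.type(ret / rcount)
h.py:33: RuntimeWarning: Mean of empty slice.
  return r.x.round(1),round(float(np.abs(r.fun).mean()),2),len(p)
```

View pics/c25.png

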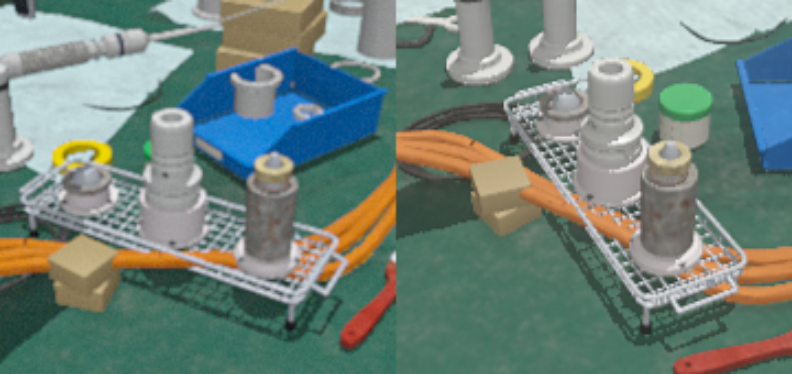

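View pics/wrist25.png

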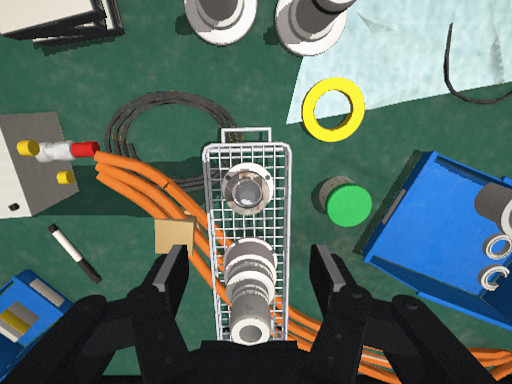

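All four parts are at their seated heights, the pot has not moved and the arm is clear, so I am handing in.

```bash
python3 -m jog '0 0 0 0 0 0 0.6;0 0 0 0 0 0 0.6'; python3 -c "
from cell import ctrl
print(ctrl.finish_job())"
```

```text
clock: 37.3
eef_pos: [625.4, -38.7, 268.0]
tool_rot: [-3.142, -0.0, 1.57]
force: [0.5, -0.1, 0.2]
width: 68.3
the job is handed in; nothing more can be done
None
```

All four parts are on their seats in the wash basket, and I handed the job in at about 37 s of the 96 s allowed. I loaded them in the order asked: bush, spacer, flat ring, collet holder.

**Lowering:** I brought the bush and holder down in steps of about 1 mm until the wrist force showed contact. The wrist force I read after each move never passed about 8 N; I did not see values during the moves.

**Final heights:** these are the part tops above the bench, measured in two or three camera views.

| Part | Measured (mm) | Expected when seated (mm) |
|---|---|---|
| Bush | 139.8–140.4 | 140 |
| Spacer ring | 161.0–161.8 | 161 |
| Flat ring | 74.5–75.8 | 75 |
| Collet holder | 182.9–184.1 | 184 |

**Position and clearance:** every part stands upright and within about 1 mm of its seat axis. The grease pot is within 1 mm of its starting place, and the arm was clear of everything.

**Checks that failed or disagreed:**
- The scene and side cameras differ from each other by about 2 mm in y, which is within the stated calibration.
- The scene view of the pot was mostly hidden in the last picture, so its reading there is worthless. The side and wrist views confirm the pot.
- The wrist camera could not see the bush and spacer in the last check, so those two rest on the scene and side views only.

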